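# Shut the brass canopies away in the bench chest

## Task

Open the iron chest on the bench by lifting its wooden hatch off its seat and sliding it along its channels right over onto the deck, then stand every small brass canopy on the bench upright on the floor of the pit and close the hatch again so that it drops flush into its seat. Only once it is shut, slip the loose spoked key wheel fully down on the chest's square shaft and with it turn the lock counter-clockwise as far as it goes, so that the tongue lies over the hatch; leave the wheel on the shaft. Do not disturb the mallet, the mandrel and the big lampshade blank.

Things in the scene. Friction and masses are not known exactly. Their poses are not given: they have to be found in the camera images.
- chest: Fixed dark iron chest, 390 long (its y) x 216 wide (its x), with pit, seat, raised deck, side channels and a lock boss (y -150..-84, |x|<50, top at height 88; spindle at x 0, y -117). Origin: on the bench under the pit's centre, z up. Heights in these texts are above the bench, places in the chest's own axes, all in mm
- pit_floor (a point): Middle of the pit's floor (chest x 0, y 0, height 16), axes as the chest. The pit is open above, inside x -85..85, y -65..65; it takes four canopies, e.g. at x +-32, y +-31
- seat (a point): Centre of the hatch's seat (chest x 0, y 0, height 78), axes as the chest: a ledge round the pit at the bottom of a recess x -99.5..99.5, y -78..78, 10 deep. At its -y end a lip to height 88 and two corner posts (|x| 73..89, y -84..-78) to height 104
- deck (a point): Chest x 0, y 156, height 88: centre of the raised deck beside the recess on the chest's +y side, y 78..234, where the open hatch is parked; at y 234..240 a stop bar to height 104
- channel (a point): Chest x 0, y 78, height 104: midway between the two C-channels that run along the long sides, y -84..240: webs from |x| 99.5 outwards, flanges over |x| 89..108 at height 104..109, which keep the hatch from being lifted out
- hatch: Loose wooden hatch, about 0.35 kg, 194 (x) x 150 (y) x 10 thick; origin at the centre of its underside, axes as the chest's. Shut: underside at height 78, y within 3 of 0, top flush with the deck. Raised 10 to 16 (best 13) it slides over the deck towards +y; open it lies on the deck with its origin at y 153..159. To shut, slide it raised back to y 0 (posts stop it at -3), lower it 10
- hatch_handle (a point): Middle of the hatch's handle: a brass bar 90 long along the hatch's x, 12 wide (y), 14 tall, its centre 43 above the hatch's underside, on two 12 mm posts at x +-38; free space of 26 under the bar. Grip it across y. The hatch has 2.5 play each way in x in its channels
- wheel: Loose iron spoked key wheel, about 0.3 kg, lying flat: rim 124 across, 12 high; square hub 36 x 36 x 48 high, faces square to its x and y, with a square hole 18.5 wide right through, sides parallel to the hub's faces. Four spokes, 10 high, along its x and y. Origin: centre of the hole at the underside, z up
- spindle (a joint): Turn of the lock spindle, rad, about its upright axis, counter-clockwise from above positive; 0 = tongue along the chest's +x (unlocked), 1.571 = tongue along the chest's +y, over the hatch (locked, hard stop). Starts at 0 to 0.35. Friction 0.08 N m, stays where it is left
- shaft_shoulder (a point): Spindle axis at the top of its round collar (28 across, height 112), where the fitted wheel's underside rests; the frame turns with the spindle (x = tongue's way; shaft faces square to x and y). Above: square shaft 16 x 16, 22 tall, then a pyramid tip 7 tall. Tongue: 62 long from the axis, 16 wide, at height 91..96, clears a shut hatch
- canopy1: Small brass pendant canopy, 0.12 kg: round dome 56 across at the foot and 26 high, narrowing to an upright stem 14 in diameter that goes up to 56; origin at the centre of its underside. Two to four of the four are on the bench (None: absent)
- canopy2: Small brass pendant canopy, 0.12 kg: round dome 56 across at the foot and 26 high, narrowing to an upright stem 14 in diameter that goes up to 56; origin at the centre of its underside. Two to four of the four are on the bench (None: absent)
- canopy3: Small brass pendant canopy, 0.12 kg: round dome 56 across at the foot and 26 high, narrowing to an upright stem 14 in diameter that goes up to 56; origin at the centre of its underside. Two to four of the four are on the bench (None: absent)
- canopy4: Small brass pendant canopy, 0.12 kg: round dome 56 across at the foot and 26 high, narrowing to an upright stem 14 in diameter that goes up to 56; origin at the centre of its underside. Two to four of the four are on the bench (None: absent)
- mallet: Bystander: mallet with a horn handle, 244 long, lying; origin under it
- mandrel: Bystander: upright tapered steel mandrel, foot 70 across, 150 tall; origin under its centre
- shade: Bystander: half-formed brass lampshade blank, 170 across, 100 high; origin under its centre
Mind the look-alikes: they are no part of the job. What is shaped like the canopy1 but black or blue is not meant.

How it is judged (in metres and radians):
On the way, in this order (a step that is already met when the one before it is completed fails the run):
1. the hatch is lifted off its seat, still over the pit (z of hatch in the frame of chest between 0.084 and 0.12 m and y of hatch in the frame of chest between -0.02 and 0.05 m), for 0.05 s.
2. the hatch is slid right over onto the deck (y of hatch in the frame of chest between 0.14 and 0.17 m), for 0.2 s.
3. all the canopies stand released in the open pit (all of step 2 and x of canopy1 in the frame of chest between -0.07 and 0.07 m and y of canopy1 in the frame of chest between -0.055 and 0.055 m and z of canopy1 in the frame of chest between 0.01 and 0.024 m and angle between each of canopy1, canopy2, canopy3, canopy4's own z axis and vertical below 0.25 rad and x of canopy2 in the frame of chest between -0.07 and 0.07 m and y of canopy2 in the frame of chest between -0.055 and 0.055 m and z of canopy2 in the frame of chest between 0.01 and 0.024 m and x of canopy3 in the frame of chest between -0.07 and 0.07 m and y of canopy3 in the frame of chest between -0.055 and 0.055 m and z of canopy3 in the frame of chest between 0.01 and 0.024 m and x of canopy4 in the frame of chest between -0.07 and 0.07 m and y of canopy4 in the frame of chest between -0.055 and 0.055 m and z of canopy4 in the frame of chest between 0.01 and 0.024 m and contact force between each of canopy1, canopy2, canopy3, canopy4 and the fingers below 0.05 N), for 0.2 s.
4. the hatch is shut, flush in its seat (z of hatch in the frame of chest between 0.074 and 0.0805 m and y of hatch in the frame of chest between -0.006 and 0.006 m and angle between hatch's own z axis and vertical below 0.03 rad and x of canopy1 in the frame of chest between -0.07 and 0.07 m and y of canopy1 in the frame of chest between -0.055 and 0.055 m and z of canopy1 in the frame of chest between 0.01 and 0.024 m and angle between each of canopy1, canopy2, canopy3, canopy4's own z axis and vertical below 0.25 rad and x of canopy2 in the frame of chest between -0.07 and 0.07 m and y of canopy2 in the frame of chest between -0.055 and 0.055 m and z of canopy2 in the frame of chest between 0.01 and 0.024 m and x of canopy3 in the frame of chest between -0.07 and 0.07 m and y of canopy3 in the frame of chest between -0.055 and 0.055 m and z of canopy3 in the frame of chest between 0.01 and 0.024 m and x of canopy4 in the frame of chest between -0.07 and 0.07 m and y of canopy4 in the frame of chest between -0.055 and 0.055 m and z of canopy4 in the frame of chest between 0.01 and 0.024 m), for 0.2 s.
5. the wheel is fully down on the square shaft, before the lock is turned (z of wheel in the frame of chest between 0.108 and 0.1155 m and horizontal distance between wheel and shaft_shoulder below 0.005 m and angle between wheel's own z axis and vertical below 0.12 rad and z of hatch in the frame of chest between 0.074 and 0.0805 m and y of hatch in the frame of chest between -0.006 and 0.006 m and angle between hatch's own z axis and vertical below 0.03 rad and value of joint spindle below 0.7 rad), for 0.1 s.
6. the lock is turned with the wheel on the shaft (z of wheel in the frame of chest between 0.108 and 0.1155 m and horizontal distance between wheel and shaft_shoulder below 0.005 m and angle between wheel's own z axis and vertical below 0.12 rad and z of hatch in the frame of chest between 0.074 and 0.0805 m and y of hatch in the frame of chest between -0.006 and 0.006 m and angle between hatch's own z axis and vertical below 0.03 rad and value of joint spindle above 1.35 rad), for 0.2 s.
At the end, for the whole second after the job is handed in: Hatch flat in its seat (6 mm along, 2.5 mm in height); every canopy present upright (14 degrees) on the pit floor; wheel fully down on the shaft (5 mm sideways, 3.5 mm in height, level to 7 degrees); spindle at 1.35 rad or more; at rest (all of step 6 and x of canopy1 in the frame of chest between -0.07 and 0.07 m and y of canopy1 in the frame of chest between -0.055 and 0.055 m and z of canopy1 in the frame of chest between 0.01 and 0.024 m and angle between each of canopy1, canopy2, canopy3, canopy4's own z axis and vertical below 0.25 rad and x of canopy2 in the frame of chest between -0.07 and 0.07 m and y of canopy2 in the frame of chest between -0.055 and 0.055 m and z of canopy2 in the frame of chest between 0.01 and 0.024 m and x of canopy3 in the frame of chest between -0.07 and 0.07 m and y of canopy3 in the frame of chest between -0.055 and 0.055 m and z of canopy3 in the frame of chest between 0.01 and 0.024 m and x of canopy4 in the frame of chest between -0.07 and 0.07 m and y of canopy4 in the frame of chest between -0.055 and 0.055 m and z of canopy4 in the frame of chest between 0.01 and 0.024 m and linear speed of each of hatch, wheel below 0.02 m/s); the robot touches nothing.
It fails at once if the mallet is disturbed (moved more than 25 mm) (distance of mallet from where it was at the start of the episode above 0.025 m).
It fails at once if the mandrel is disturbed (moved more than 25 mm) (distance of mandrel from where it was at the start of the episode above 0.025 m).
It fails at once if the shade is disturbed (moved more than 25 mm) (distance of shade from where it was at the start of the episode above 0.025 m).
Of canopy1, canopy2, canopy3, canopy4 only 2 to 4 are there at a start; the rules pass over those that are not, and their reading is None.
At some moment in a run one of canopy1, canopy2, canopy3, canopy4, wheel may be knocked a few centimetres aside while the robot is not near it.
It also fails if it takes over 210 s, if anything falls off the work surface, if the arm or the gripper's body presses on something with over 40 N, if the wrist force passes 120 N, or if a joint passes its speed limit or range.

## Robot

A 6-joint arm with a two-finger parallel gripper is mounted at the origin on the work surface. World frame = base frame: x ahead of the robot, y to its left, z up, the work surface at z = 0. Lengths are in mm, angles in rad, forces in N, time in s.
With the tool pointing down it reaches from about 275 to 1000 mm from the base axis. Payload 8.4 kg.
Tool frame: the origin (TCP) lies at the centre of the arm's flange, where the gripper is bolted on; the fingertips stand 173 mm ahead of it and the grasp point (between the pads) lies 155 mm ahead of it (tcp_to_tips is the distance from the TCP to the fingertips, in mm); z points along the fingers, x is the direction in which the jaws open and shut, and the axes are right-handed (so a half turn about z gives the same grasp; the last joint's range is limited). The gripper opens to 85 mm and grips with 20 to 120 N. Pads are 22 mm wide; open, the fingers measure 114 mm over their backs; the gripper's body (76 mm by 85 mm) begins 54 mm behind the grasp point. The pads swing forward as they close: fully open they stand 13 mm farther back than shut.
Start: joints at [1.223, 0.353, 1.633, -0, 1.155, -0.002], TCP at [211.842, 588.007, 404.681] pointing down, gripper open.
Joint ranges: [-2.63, 2.63], [-0.92, 2.1], [0.06, 2.66], [-1.3, 4.44], [0, 2.69], [-3.02, 3.02]. Speed limits (rad/s): [2.22, 2.22, 2.79, 3.14, 3.14, 3.14].

## Interface

Orientations are given as [roll, pitch, yaw] about the fixed x, y, z axes, in that order (R = Rz(yaw) Ry(pitch) Rx(roll)).
In Python, from rig import sense, grab_frame, camera_info, sign_off, tcp_to_tips gives the robot as it stands.
- The arm moves only by the shell command python3 -m creep 'ROWS' [FORCE]. ROWS is text: rows parted by semicolons, each of 5 numbers parted by spaces: the opening in per cent of the stroke, from 0 (shut) to 100 (fully open), then the shift along the tool's x, y, z in cm, then the turn about the tool's z in degrees. In form: fingers tx ty tz roll; .... A call has 1 to 20 rows; each row is the pose to reach, as a shift and turn from the pose measured when the call began, along the tool's axes at that moment; what a row does not reach only later rows make up. A row lasts 1/10 s, in which the tool goes at most 50 mm and 8.59 degrees, less where a joint would pass 70% of its speed; a pose out of reach is approached as far as the arm can. A call with a gripper value outside its range is refused whole. The fingers move at their own pace and stop on an object; FORCE is the grip in N (left out, the last holds). Time passes only in rows, so rows that repeat a pose let the fingers close. It gives the time, the measured TCP pose, the force and the opening at its end, in the units of the state.
- sense(): the state, without advancing time (a new reading comes with each control period).
- grab_frame(name): name is "side" or "top"; returns (picture, depth): 400x640x3 uint8, blue, green, red; 400x640 float32, mm along the optical axis (not along the pixel's ray), 0 where there is no reading.
- camera_info(name): a dict with "vertical_fov" (degrees; the focal length in pixels is half the picture's height over the tangent of half this angle, whatever the lens; pixels are square), "cx", "cy" (the principal point, pixels), "world_to_cam" (4x4, takes a point from world to camera coordinates). Camera axes: x right, y down, z forward; pixel columns grow to the right and rows downward; lengths in mm; the calibration is good to about 2 mm. A picture is of the moment at which its call begins. camera_info takes no time and is no camera call.
- sign_off(): hands the job in, once; it reports no verdict.
The state is a dict: "clock": time; "qpos": joint angles; "qvel": joint speeds; "joint_efforts": joint torques, N m; "eef_pos": TCP position; "tcp_rot": TCP orientation; "contact_force": force on the tool from outside, world axes, zero at the start; "wrist_torque": the same for the moment, N m; "opening": opening from 0.0 (shut) to 1.0 (fully open).
Only numpy, scipy, OpenCV 4.12 (cv2) and the standard library are available. Lean on these libraries where they do the work, as an engineer would, in place of code of your own. Each camera call takes 0.05 s, during which the arm holds its last target.

## Working session

There is one attempt and no reset: what is moved stays moved. The work goes in short steps, Python scripts to look and compute and a shell command to move; the robot and the scene stay as the last step left them, time stands still between calls to the robot, and variables do not carry over. Pictures are saved under pics/ and viewed, and the job is handed in when it is done.

```bash
ls; mkdir -p pics
python3 - <<'E'
from rig import *
import cv2
print(sense()); print(tcp_to_tips)
for n in("side","top"):
    p,d=grab_frame(n); cv2.imwrite(f"pics/{n}0.png",p); print(n,camera_info(n),d.min(),d.max())
E
```

```text
pics
{'clock': 0.0, 'qpos': array([ 1.22262744e+00,  3.53644924e-01,  1.63412251e+00, -7.70811441e-06,
        1.15519597e+00, -2.39810972e-03]), 'qvel': array([ 0.00020978, -0.00034886, -0.00133585,  0.00031559, -0.00114088,
        0.00083226]), 'joint_efforts': array([-1.34717287e-03, -6.05256200e+01, -3.42066371e+01, -4.64428820e-05,
        9.56946169e-03, -5.43084511e-08]), 'eef_pos': array([211.74775626, 587.79287025, 403.96850315]), 'tcp_rot': array([3.14158889e+00, 1.37076275e-03, 1.22502866e+00]), 'contact_force': array([0.25834364, 0.6177626 , 0.15085048]), 'wrist_torque': array([ 0.01775061,  0.02709813, -0.00428474]), 'opening': 1.0020602344829064}
173.4
side {'vertical_fov': 46.99744517282284, 'cx': 320.4693284283023, 'cy': 194.71296916389704, 'world_to_cam': array([[ 8.17511427e-01, -5.75640141e-01, -1.77057607e-02,
        -3.74124872e+02],
       [-3.86127039e-01, -5.25040568e-01, -7.58444666e-01,
         2.72383834e+02],
       [ 4.27294952e-01,  6.26873855e-01, -6.51496888e-01,
         1.10015131e+03],
       [ 0.00000000e+00,  0.00000000e+00,  0.00000000e+00,
         1.00000000e+00]])} 0.0 3617.9727
top {'vertical_fov': 43.70783967322989, 'cx': 319.8686914797905, 'cy': 200.9435118118613, 'world_to_cam': array([[-2.35529123e-03, -9.99928244e-01, -1.17455924e-02,
         5.73126825e+01],
       [-9.97052740e-01,  3.24888663e-03, -7.66503641e-02,
         5.16629297e+02],
       [ 7.66830241e-02,  1.15304411e-02, -9.96988848e-01,
         1.48246047e+03],
       [ 0.00000000e+00,  0.00000000e+00,  0.00000000e+00,
         1.00000000e+00]])} 0.0 2387.3582
```

View pics/side0.png

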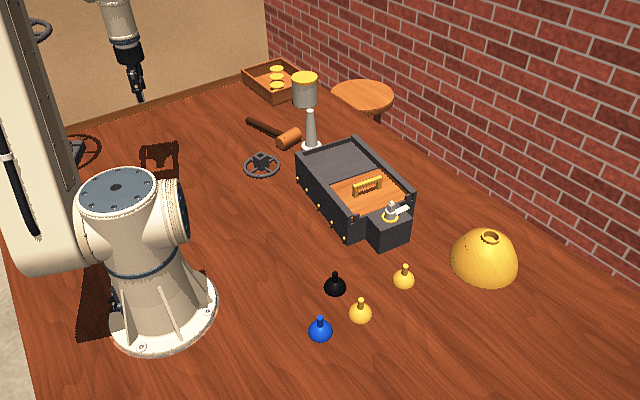

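View pics/top0.png

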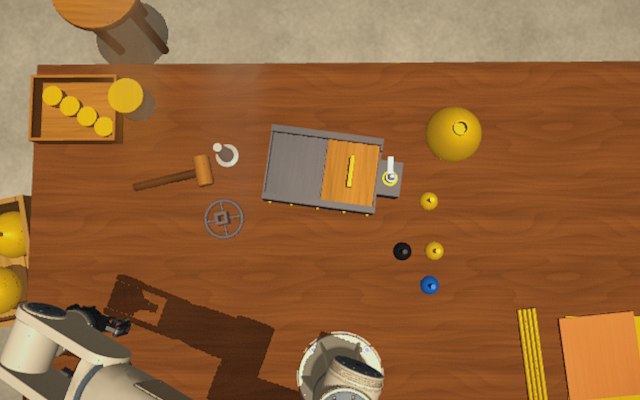

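```bash
cat > h.py <<'E'
import numpy as np, cv2
from rig import *
def K(n):
    c=camera_info(n); f=200/np.tan(np.radians(c["vertical_fov"]/2)); return f,c["cx"],c["cy"],np.array(c["world_to_cam"])
def ray(n,u,v,z):
    "intersect pixel ray with plane height z"
    f,cx,cy,T=K(n); R=T[:3,:3]; o=-R.T@T[:3,3]; d=R.T@np.array([(u-cx)/f,(v-cy)/f,1]); return o+d*(z-o[2])/d[2]
def cloud(n,d):
    f,cx,cy,T=K(n); v,u=np.mgrid[:400,:640]; P=np.stack([(u-cx)/f*d,(v-cy)/f*d,d],-1)
    return (P-T[:3,3])@T[:3,:3]
def proj(n,p):
    f,cx,cy,T=K(n); q=T[:3,:3]@np.asarray(p)+T[:3,3]; return q[0]/q[2]*f+cx,q[1]/q[2]*f+cy
def crop(p,x0,y0,x1,y1,s,name):
    cv2.imwrite("pics/"+name+".png",cv2.resize(p[y0:y1,x0:x1],None,fx=s,fy=s,interpolation=cv2.INTER_CUBIC))
def comps(n,p,d,mask,amin=15):
    k,l,st,c=cv2.connectedComponentsWithStats(mask.astype(np.uint8)); P=cloud(n,d)
    for i in range(1,k):
        if st[i,4]>=amin:
            q=P[(l==i)&(d>0)]
            print(n,"px",c[i].round(1),"area",st[i,4],"med",np.median(q,0).round(),"zmax",q[:,2].max().round())
E
python3 - <<'E'
from h import *
p,d=grab_frame("top"); s,e=grab_frame("side")
crop(p,180,100,500,310,2.5,"topc1"); crop(s,200,110,530,350,2.4,"sidec1")
for n,a,b in(("top",p,d),("side",s,e)):
    h=cv2.cvtColor(a,cv2.COLOR_BGR2HSV); m=(h[...,0]>=20)&(h[...,0]<=32)&(h[...,1]>150)&(h[...,2]>90)
    comps(n,a,b,m)
    m=(h[...,0]>=105)&(h[...,0]<=130)&(h[...,1]>150); print("blue"); comps(n,a,b,m)
E
```

```text
top px [125.1  95.1] area 984 med [819. 617. 111.] zmax 121.0
top px [ 77.5 110.5] area 1258 med [794. 793.  34.] zmax 64.0
top px [453.1 133.9] area 2356 med [ 708. -335.   71.] zmax 106.0
top px [350.6 170.7] area 150 med [594. -33. 127.] zmax 134.0
top px [387.4 180.1] area 57 med [ 568. -135.   89.] zmax 96.0
top px [428.5 200.6] area 246 med [ 516. -269.   20.] zmax 64.0
top px [ 11.5 235. ] area 1028 med [ 418. 1343. -539.] zmax -448.0
top px [433.9 250.2] area 248 med [ 369. -283.   19.] zmax 63.0
top px [  8.7 289.6] area 777 med [ 197. 1360. -565.] zmax -522.0
top px [532. 354.] area 1621 med [  63. -568.   11.] zmax 22.0
top px [568.9 316.4] area 17 med [ 172. -681.    9.] zmax 17.0
top px [637.4 329.5] area 131 med [ 139. -883.    7.] zmax 15.0
top px [621.9 397.7] area 139 med [ -64. -834.    7.] zmax 15.0
blue
top px [428.9 284.7] area 225 med [ 268. -265.   20.] zmax 61.0
side px [276.   67.5] area 40 med [840. 875.  48.] zmax 54.0
side px [301.8  75.7] area 130 med [814. 628. 112.] zmax 117.0
side px [276.2  75.4] area 46 med [810. 824.  39.] zmax 43.0
side px [277.8  84.1] area 37 med [785. 767.  31.] zmax 35.0
side px [359.9 182.6] area 17 med [572. -25. 128.] zmax 130.0
side px [491.5 258. ] area 1481 med [ 693. -387.   68.] zmax 102.0
side px [489.  238.1] area 27 med [ 734. -342.   80.] zmax 103.0
side px [404.2 279.5] area 180 med [ 510. -282.   18.] zmax 26.0
side px [360.6 313.4] area 208 med [ 361. -297.   18.] zmax 27.0
blue
side px [319.9 329.9] area 458 med [ 261. -277.   18.] zmax 58.0
```

```bash
ls pics
```

```text
side0.png
sidec1.png
top0.png
topc1.png
```

View pics/topc1.png

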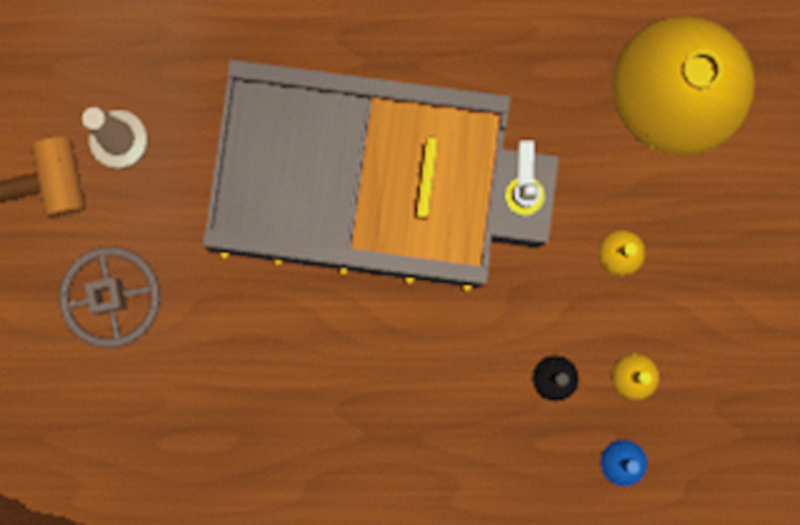

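View pics/sidec1.png

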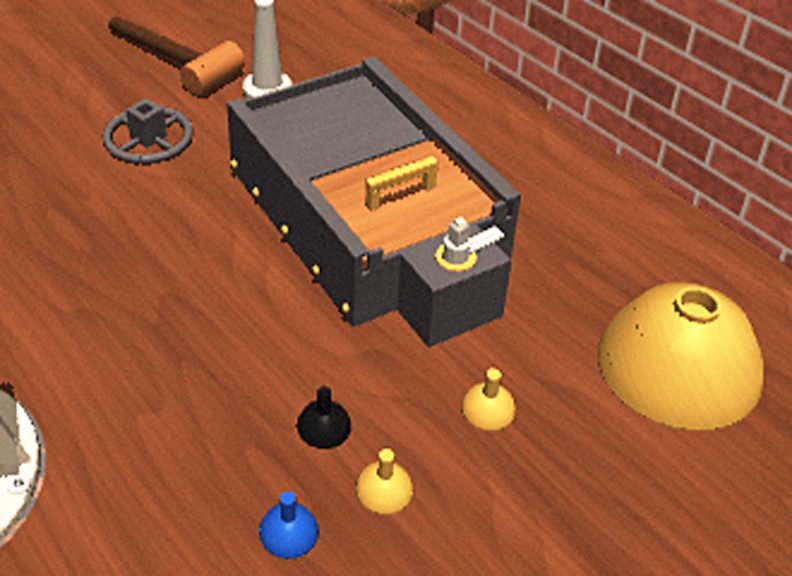

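```bash
cat > chest.py <<'E'
from h import *
def chest():
    p,d=grab_frame("top"); P=cloud("top",d)
    roi=(P[...,0]>450)&(P[...,0]<750)&(P[...,1]>-140)&(P[...,1]<260)&(d>0)
    # flange points: subset z 99..114
    m=roi&(P[...,2]>98)&(P[...,2]<116)
    k,l,st,c=cv2.connectedComponentsWithStats(m.astype(np.uint8))
    i=1+np.argmax(st[1:,4]); m=l==i
    v,u=np.nonzero(m); W=np.array([ray("top",a,b,109)[:2] for a,b in zip(u,v)])
    r=cv2.minAreaRect(W.astype(np.float32)); print("flange z med",np.median(P[m][:,2]),"rect",r, cv2.boxPoints(r).round(1).tolist())
    return p,d,P,W
if __name__=="__main__":
    p,d,P,W=chest()
    cv2.imwrite("pics/z.png",cv2.resize(np.clip((P[100:240,240:430,2]-60)*3,0,255).astype(np.uint8),None,fx=4,fy=4,interpolation=0))
    h=cv2.cvtColor(p,cv2.COLOR_BGR2HSV)
    m=(h[...,0]>=20)&(h[...,0]<=32)&(h[...,1]>150)&(h[...,2]>90)&(P[...,2]>118)&(P[...,2]<145)&(P[...,0]>450)&(P[...,0]<750)&(abs(P[...,1])<300)
    v,u=np.nonzero(m); H=np.array([ray("top",a,b,128)[:2] for a,b in zip(u,v)]); print("handle",cv2.minAreaRect(H.astype(np.float32)),H.mean(0), len(H))
E
python3 chest.py
```

```text
flange z med 107.92812138609231 rect ((605.2037963867188, 48.42839050292969), (323.57373046875, 216.79978942871094), 82.14762115478516) [[475.70001220703125, -97.0], [690.5, -126.69999694824219], [734.7000122070312, 193.89999389648438], [519.9000244140625, 223.5]]
handle ((594.3269653320312, -30.89349937438965), (10.934060096740723, 89.20077514648438), 82.08487701416016) [594.3700275  -30.88979602] 125
```

View pics/z.png

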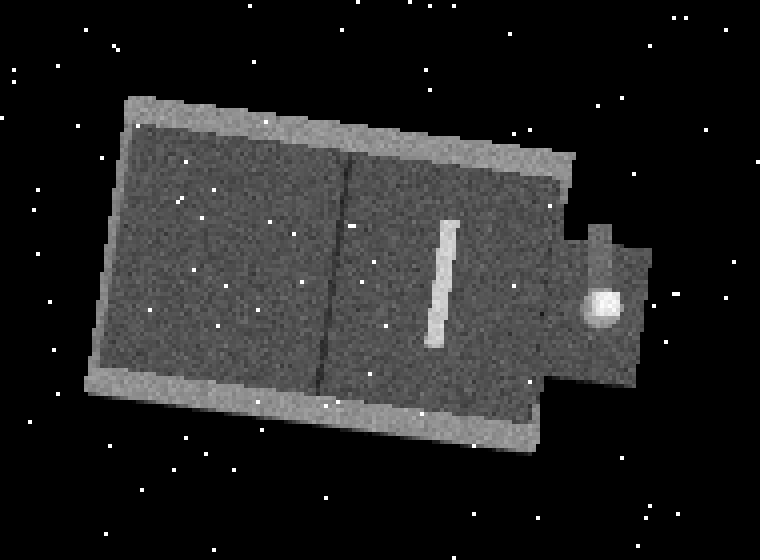

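```bash
cat > rel.py <<'E'
import sys
from h import *
O=np.array([594.5,-28.9]); th=-0.1370
X=np.array([np.cos(th),np.sin(th)]); Y=np.array([-np.sin(th),np.cos(th)])
def c2w(x,y): return O+x*X+y*Y
def w2c(p): q=np.asarray(p)[:2]-O; return np.array([q@X,q@Y])
def rel(x,y,zgrasp,yaw):
    "world xy, grasp point height, tool yaw -> row numbers"
    s=sense(); e=s["eef_pos"]; r,pt,yw=s["tcp_rot"]
    from scipy.spatial.transform import Rotation as Ro
    R=Ro.from_euler("xyz",s["tcp_rot"]).as_matrix()
    d=R.T@(np.array([x,y,zgrasp+155])-e)/10
    a=(yaw-yw+np.pi/2)%np.pi-np.pi/2
    print("t",round(s["clock"],2),"row: %.2f %.2f %.2f roll %.1f"%(*d,-np.degrees(a)),"now chest",w2c(e).round(1),"zg",(e[2]-155).round(1),"yaw",round(yw,3),"q6",s["qpos"][5].round(2),"F",s["contact_force"].round(1),"op",round(s["opening"],3))
def relc(cx,cy,z,yaw=th+np.pi/2): rel(*c2w(cx,cy),z,yaw)
E
python3 - <<'E'
from rel import *
rel(594.4,-30.9,200,th+np.pi/2)
E
```

```text
t 0.25 row: -45.25 56.97 4.96 roll -12.0 now chest [-463.4  558.8] zg 249.3 yaw 1.225 q6 -0.0 F [-0.2 -0.5  0.2] op 1.002
```

```bash
python3 -m creep '100 -45.25 56.97 0 -12;100 -45.25 56.97 0 -12;100 -45.25 56.97 0 -12;100 -45.25 56.97 0 -12;100 -45.25 56.97 0 -12;100 -45.25 56.97 0 -12;100 -45.25 56.97 0 -12;100 -45.25 56.97 0 -12;100 -45.25 56.97 0 -12;100 -45.25 56.97 0 -12;100 -45.25 56.97 0 -12;100 -45.25 56.97 0 -12;100 -45.25 56.97 0 -12;100 -45.25 56.97 0 -12;100 -45.25 56.97 5 -12;100 -45.25 56.97 5 -12;100 -45.25 56.97 5 -12;100 -45.25 56.97 5 -12;100 -45.25 56.97 5 -12' 30
python3 - <<'E'
from rel import *
rel(594.4,-30.9,121,th+np.pi/2)
p,d=grab_frame("top"); cv2.imwrite("pics/top1.png",p)
p,d=grab_frame("side"); cv2.imwrite("pics/side1.png",p)
E
```

```text
clock: 2.15
eef_pos: [594.5, -29.9, 356.1]
tcp_rot: [3.14, 0.0, 1.436]
contact_force: [-1.1, 0.2, 0.7]
opening: 0.999
t 2.15 row: -0.10 -0.01 8.01 roll 0.1 now chest [ 0.1 -1. ] zg 201.1 yaw 1.436 q6 -1.49 F [-1.1  0.2  0.7] op 0.999
```

View pics/top1.png

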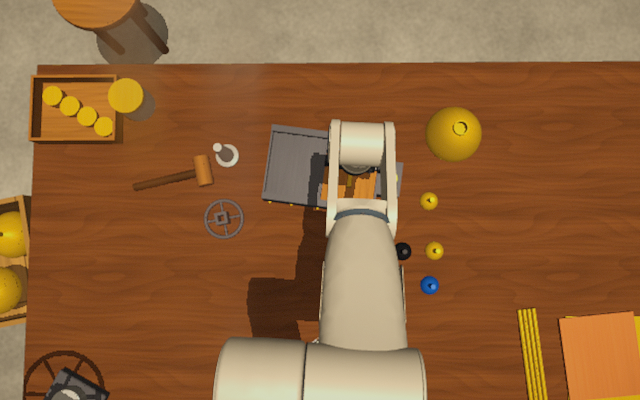

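View pics/side1.png

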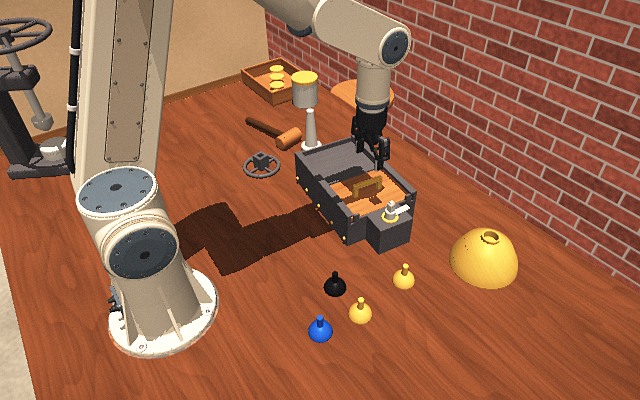

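```bash
python3 -m creep '100 -0.1 0 4 0;100 -0.1 0 7 0;100 -0.1 0 8 0;100 -0.1 0 8 0;30 -0.1 0 8 0;0 -0.1 0 8 0;0 -0.1 0 8 0;0 -0.1 0 8 0;0 -0.1 0 8 0;0 -0.1 0 8 0;0 -0.1 0 8 0' 50
python3 - <<'E'
from rel import *
relc(0,-2,134)
E
```

```text
clock: 3.35
eef_pos: [594.8, -30.6, 276.7]
tcp_rot: [3.139, -0.001, 1.436]
contact_force: [-0.4, 3.6, 6.4]
opening: 0.127
t 3.35 row: -0.03 -0.05 -1.23 roll 0.1 now chest [ 0.5 -1.7] zg 121.7 yaw 1.436 q6 -1.49 F [-0.4  3.6  6.4] op 0.127
```

```bash
python3 -m creep '0 0 0 -0.5 0;0 0 0 -0.9 0;0 0 0 -1.3 0;0 0 0 -1.3 0;0 0 0 -1.3 0' 50
python3 - <<'E'
from rel import *
relc(0,156,134.5)
E
```

```text
clock: 3.85
eef_pos: [594.7, -30.7, 289.8]
tcp_rot: [3.139, -0.001, 1.435]
contact_force: [0.5, 0.5, -3.4]
opening: 0.127
t 3.85 row: 15.77 -0.02 0.04 roll 0.1 now chest [ 0.5 -1.7] zg 134.8 yaw 1.435 q6 -1.49 F [ 0.5  0.5 -3.4] op 0.127
```

```bash
python3 -m creep '0 1 0 0 0;0 2 0 0 0;0 3.2 0 0 0;0 4.4 0 0 0;0 5.6 0 0 0;0 6.8 0 0 0;0 8 0 0 0;0 9.2 0 0 0;0 10.4 0 0 0;0 11.6 0 0 0;0 12.8 0 0 0;0 14 0 0 0;0 15 0 0 0;0 15.7 0 0 0;0 15.7 0 0 0;0 15.7 0 0 0'
python3 - <<'E'
from rel import *
relc(0,155,131.5)
E
```

```text
clock: 5.45
eef_pos: [615.9, 124.9, 289.8]
tcp_rot: [3.139, -0.0, 1.436]
contact_force: [0.3, -0.4, -3.6]
opening: 0.131
t 5.45 row: -0.03 -0.02 0.33 roll 0.1 now chest [  0.2 155.3] zg 134.8 yaw 1.436 q6 -1.24 F [ 0.3 -0.4 -3.6] op 0.131
```

```bash
python3 -m creep '0 0 0 0.15 0;0 0 0 0.3 0;0 0 0 0.3 0;60 0 0 0.3 0;60 0 0 0.3 0;60 0 0 0.3 0;60 0 0 -2 0;60 0 0 -6 0;60 0 0 -10 0;60 0 0 -10 0'
python3 - <<'E'
from rel import *
p,d=grab_frame("top"); cv2.imwrite("pics/top2.png",p)
s,e=grab_frame("side"); cv2.imwrite("pics/side2.png",s)
h=cv2.cvtColor(p,cv2.COLOR_BGR2HSV); m=(h[...,0]>=20)&(h[...,0]<=32)&(h[...,1]>150)&(h[...,2]>90); comps("top",p,d,m)
relc(0,155,200)
E
```

```text
clock: 6.45
eef_pos: [617.3, 125.3, 396.1]
tcp_rot: [3.129, -0.003, 1.436]
contact_force: [1.5, 0.5, 1.3]
opening: 0.599
top px [125.2  95.1] area 984 med [818. 617. 111.] zmax 120.0
top px [ 77.4 110.5] area 1249 med [795. 795.  33.] zmax 64.0
top px [453.1 133.9] area 2341 med [ 708. -335.   71.] zmax 108.0
top px [294.6 171.4] area 60 med [589. 124. 137.] zmax 144.0
top px [387.2 179.9] area 60 med [ 569. -135.   90.] zmax 95.0
top px [428.4 200.7] area 239 med [ 516. -269.   19.] zmax 62.0
top px [ 11.4 235. ] area 1026 med [ 418. 1343. -539.] zmax -441.0
top px [434.  250.3] area 246 med [ 369. -283.   20.] zmax 61.0
top px [  8.6 289.4] area 770 med [ 198. 1358. -565.] zmax -522.0
top px [532. 354.] area 1605 med [  63. -568.   11.] zmax 23.0
top px [568.9 316.4] area 17 med [ 172. -681.    8.] zmax 12.0
top px [637.4 329.5] area 131 med [ 138. -883.    7.] zmax 14.0
top px [622.1 397.8] area 136 med [ -64. -834.    7.] zmax 15.0
t 6.55 row: -0.03 -0.03 3.61 roll 0.1 now chest [1.000e-01 1.553e+02] zg 236.1 yaw 1.436 q6 -1.24 F [-0.5  0.5 -0.4] op 0.597
```

View pics/side2.png

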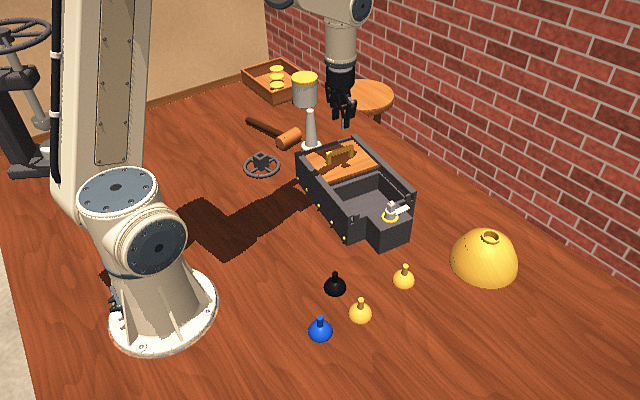

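View pics/top2.png

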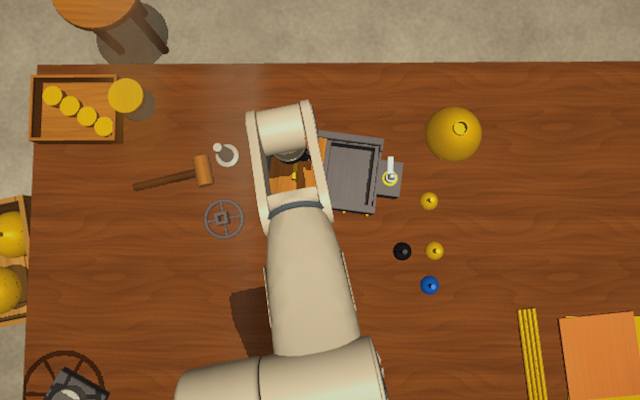

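```bash
cat > can.py <<'E'
from rel import *
def cans(save=None):
    for n in("top","side"):
        p,d=grab_frame(n); P=cloud(n,d)
        if save: cv2.imwrite(f"pics/{save}_{n}.png",p)
        h=cv2.cvtColor(p,cv2.COLOR_BGR2HSV); m=(h[...,0]>=18)&(h[...,0]<=34)&(h[...,1]>130)&(h[...,2]>50)
        roi=(P[...,0]>280)&(P[...,0]<640)&(P[...,1]<-180)&(P[...,1]>-420)&(P[...,2]<75)&m&(d>0)
        k,l,st,c=cv2.connectedComponentsWithStats(roi.astype(np.uint8))
        for i in range(1,k):
            if st[i,4]<60 or st[i,4]>600: continue
            q=P[l==i]; s=q[(q[:,2]>38)&(q[:,2]<60)]
            v,u=np.nonzero(l==i); (cx,cy),r=cv2.minEnclosingCircle(np.stack([u,v],1).astype(np.float32))
            print(n,c[i].round(1),"stem",s.mean(0).round(1),len(s),"circ->z8",ray(n,cx,cy,8).round(1))
if __name__=="__main__":
    cans()
    rel(516,-269,120,th+np.pi/2)
E
python3 can.py
```

```text
top [428.4 200.7] stem [ 519.1 -271.2   52.9] 22 circ->z8 [ 517.5 -272.4    8. ]
top [433.9 250.3] stem [ 369.3 -284.5   52.6] 24 circ->z8 [ 367.9 -286.5    8. ]
side [403.4 278.8] stem [ 519.6 -271.7   54.6] 24 circ->z8 [ 524.6 -266.9    8. ]
side [359.8 312.7] stem [ 369.3 -285.    55.1] 26 circ->z8 [ 372.1 -281.6    8. ]
t 6.65 row: -40.36 -4.54 11.38 roll 0.1 now chest [ -0.5 155.1] zg 233.8 yaw 1.436 q6 -1.24 F [ 0.2 -0.   0.4] op 0.597
```

```bash
python3 - <<'E'
from rel import *
rel(519.3,-271.5,46,th+np.pi/2)
E
python3 -m creep '60 -40.64 -4.17 0 0;60 -40.64 -4.17 0 0;60 -40.64 -4.17 0 0;60 -40.64 -4.17 0 0;60 -40.64 -4.17 0 0;60 -40.64 -4.17 0 0;60 -40.64 -4.17 0 0;60 -40.64 -4.17 0 0;60 -40.64 -4.17 0 0;60 -40.64 -4.17 6 0;60 -40.64 -4.17 11 0;60 -40.64 -4.17 11 0;60 -40.64 -4.17 11 0'
python3 - <<'E'
from rel import *
rel(519.3,-271.5,46,th+np.pi/2)
E
```

```text
t 6.65 row: -40.56 -4.19 18.79 roll 0.1 now chest [ -0.5 155.1] zg 233.8 yaw 1.436 q6 -1.24 F [ 0.2 -0.   0.4] op 0.597
clock: 7.95
eef_pos: [518.7, -271.5, 276.8]
tcp_rot: [-3.138, -0.002, 1.436]
contact_force: [0.0, -1.3, 0.8]
opening: 0.599
t 7.95 row: -0.01 0.09 7.58 roll 0.1 now chest [ -42.  -250.6] zg 121.8 yaw 1.436 q6 -1.92 F [ 0.  -1.3  0.8] op 0.599
```

```bash
python3 -m creep '60 0 0.07 4 0;60 0 0.07 7 0;60 0 0.07 7.6 0;60 0 0.07 7.6 0;0 0 0.07 7.6 0;0 0 0.07 7.6 0;0 0 0.07 7.6 0;0 0 0.07 7.6 0;0 0 0.07 7.6 0;0 0 0.07 7.6 0;0 0 0.07 5 0;0 0 0.07 0 0;0 0 0.07 -5 0;0 0 0.07 -8 0;0 0 0.07 -8 0' 40
python3 - <<'E'
from rel import *
s,e=grab_frame("side"); cv2.imwrite("pics/side3.png",s); crop(s,300,120,520,320,3,"side3c")
relc(-35,0,64)
E
```

```text
clock: 9.45
eef_pos: [520.8, -272.5, 362.5]
tcp_rot: [3.137, 0.001, 1.436]
contact_force: [-0.4, -0.3, -1.4]
opening: 0.148
t 9.5 row: 25.10 0.59 14.06 roll 0.1 now chest [ -40.6 -251. ] zg 204.6 yaw 1.436 q6 -1.92 F [ 0.3  0.3 -1.6] op 0.148
```

View pics/side3c.png

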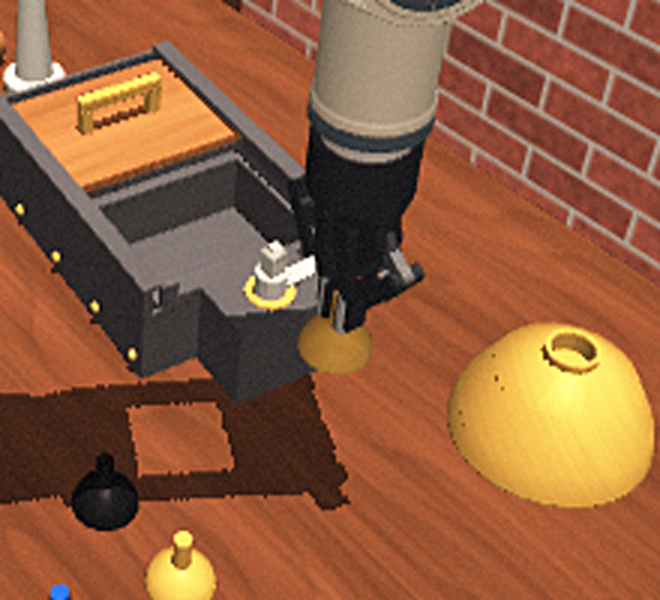

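```bash
python3 -m creep '0 4 0.1 0 0;0 8 0.2 0 0;0 12 0.3 0 0;0 16 0.4 0 0;0 20 0.5 0 0;0 24 0.6 0 0;0 25.1 0.6 0 0;0 25.1 0.6 0 0;0 25.1 0.6 3 0;0 25.1 0.6 7 0;0 25.1 0.6 10 0;0 25.1 0.6 12.5 0;0 25.1 0.6 12.5 0'
python3 - <<'E'
from rel import *
relc(-35,0,62.5)
E
```

```text
clock: 10.8
eef_pos: [557.8, -25.6, 230.9]
tcp_rot: [-3.136, 0.001, 1.435]
contact_force: [0.3, 0.5, -0.7]
opening: 0.152
t 10.8 row: 0.17 0.19 1.34 roll 0.1 now chest [-36.8  -1.7] zg 75.9 yaw 1.435 q6 -1.48 F [ 0.3  0.5 -0.7] op 0.152
```

```bash
python3 -m creep '0 0.1 0.1 0.6 0;0 0.1 0.1 1.1 0;0 0.1 0.1 1.3 0;0 0.1 0.1 1.3 0;40 0.1 0.1 1.3 0;40 0.1 0.1 1.3 0;40 0.1 0.1 1.3 0;40 0.1 0.1 -2 0;40 0.1 0.1 -6 0;40 0.1 0.1 -11 0;40 0.1 0.1 -15 0;40 0.1 0.1 -15 0'
python3 can.py
python3 - <<'E'
from rel import *
s,e=grab_frame("side"); crop(s,290,120,430,260,4,"side4c")
rel(368.8,-285.5,120,th+np.pi/2)
E
```

```text
clock: 12.0
eef_pos: [561.5, -24.7, 387.0]
tcp_rot: [3.137, 0.0, 1.435]
contact_force: [0.1, -0.2, -0.5]
opening: 0.4
top [434.  250.3] stem [ 369.2 -285.    54.2] 20 circ->z8 [ 368.  -286.9    8. ]
side [359.7 313.7] stem [nan nan nan] 0 circ->z8 [ 368.5 -286.9    8. ]
t 12.1 row: -24.80 -1.01 10.72 roll 0.1 now chest [-34.9  -0.5] zg 227.0 yaw 1.435 q6 -1.48 F [-0.1 -0.  -0.9] op 0.399
t 12.15 row: -28.42 -15.30 10.69 roll 0.1 now chest [-35.3  -0.5] zg 225.6 yaw 1.435 q6 -1.48 F [0.2 0.2 0.2] op 0.402can.py:13: RuntimeWarning: Mean of empty slice.
  print(n,c[i].round(1),"stem",s.mean(0).round(1),len(s),"circ->z8",ray(n,cx,cy,8).round(1))
  ret = um.true_divide(
```

View pics/side4c.png

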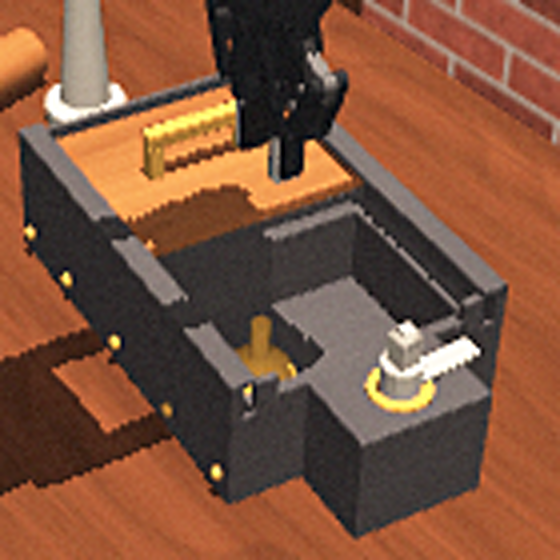

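```bash
python3 -m creep '50 -28.4 -15.3 0 0;50 -28.4 -15.3 0 0;50 -28.4 -15.3 0 0;50 -28.4 -15.3 0 0;50 -28.4 -15.3 0 0;50 -28.4 -15.3 0 0;50 -28.4 -15.3 0 0;50 -28.4 -15.3 0 0;50 -28.4 -15.3 5 0;50 -28.4 -15.3 10 0;50 -28.4 -15.3 10 0;50 -28.4 -15.3 10 0'
python3 - <<'E'
from rel import *
rel(369,-285.3,46,th+np.pi/2)
E
```

```text
clock: 13.35
eef_pos: [368.9, -284.6, 281.3]
tcp_rot: [-3.132, -0.001, 1.436]
contact_force: [0.1, -1.3, 0.6]
opening: 0.498
t 13.35 row: -0.08 0.10 8.03 roll 0.1 now chest [-188.6 -284.1] zg 126.3 yaw 1.436 q6 -2.09 F [ 0.1 -1.3  0.6] op 0.498
```

```bash
python3 -m creep '50 -0.1 0 4 0;50 -0.1 0 7 0;50 -0.1 0 8 0;50 -0.1 0 8 0;0 -0.1 0 8 0;0 -0.1 0 8 0;0 -0.1 0 8 0;0 -0.1 0 8 0;0 -0.1 0 8 0;0 -0.1 0 8 0;0 -0.1 0 5 0;0 -0.1 0 0 0;0 -0.1 0 -5 0;0 -0.1 0 -8 0;0 -0.1 0 -8 0' 40
python3 - <<'E'
from rel import *
s,e=grab_frame("side"); cv2.imwrite("pics/side5.png",s)
relc(35,0,64)
E
```

```text
clock: 14.85
eef_pos: [370.5, -286.6, 366.3]
tcp_rot: [-3.14, 0.004, 1.435]
contact_force: [0.2, -0.1, -1.3]
opening: 0.149
t 14.9 row: 28.53 22.36 14.33 roll 0.1 now chest [-187.4 -285.4] zg 208.9 yaw 1.436 q6 -2.09 F [ 0.5  0.3 -1.5] op 0.144
```

View pics/side5.png

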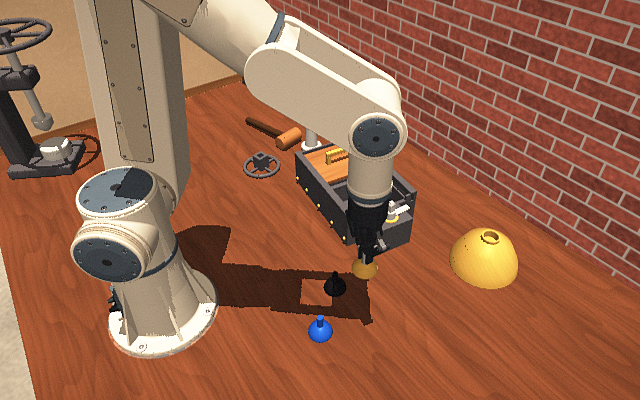

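```bash
python3 -m creep '0 3 2.4 0 0;0 6 4.8 0 0;0 9 7.1 0 0;0 12 9.4 0 0;0 15 11.8 0 0;0 18 14.1 0 0;0 21 16.5 0 0;0 24 18.8 0 0;0 27 21.2 0 0;0 28.5 22.3 0 0;0 28.5 22.3 0 0;0 28.5 22.3 0 0;0 28.5 22.3 4 0;0 28.5 22.3 8 0;0 28.5 22.3 11 0;0 28.5 22.3 13 0;0 28.5 22.3 13 0'
python3 - <<'E'
from rel import *
relc(35,0,62.5)
E
```

```text
clock: 16.6
eef_pos: [626.1, -35.1, 229.2]
tcp_rot: [-3.13, 0.003, 1.434]
contact_force: [-0.7, 0.7, -1.0]
opening: 0.148
t 16.6 row: 0.18 0.30 1.17 roll 0.0 now chest [32.1 -1.8] zg 74.2 yaw 1.434 q6 -1.49 F [-0.7  0.7 -1. ] op 0.148
```

```bash
python3 -m creep '0 0.1 0.2 0.6 0;0 0.1 0.2 0.9 0;0 0.1 0.2 1.1 0;0 0.1 0.2 1.1 0;40 0.1 0.2 1.1 0;40 0.1 0.2 1.1 0;40 0.1 0.2 1.1 0;40 0.1 0.2 -2 0;40 0.1 0.2 -6 0;40 0.1 0.2 -11 0;40 0.1 0.2 -17 0;40 0.1 0.2 -17 0;40 -10 0.2 -17 0;40 -15 0.2 -17 0;40 -25 0.2 -17 0;40 -25 0.2 -17 0'
python3 - <<'E'
from rel import *
p,d=grab_frame("top"); cv2.imwrite("pics/top6.png",p)
s,e=grab_frame("side"); cv2.imwrite("pics/side6.png",s); crop(s,290,120,430,260,4,"side6c"); crop(p,250,110,420,220,4,"top6c")
relc(0,155,220)
E
```

```text
clock: 18.2
eef_pos: [602.3, -233.9, 399.4]
tcp_rot: [-3.13, 0.003, 1.435]
contact_force: [0.6, 0.2, 0.3]
opening: 0.4
t 18.3 row: 36.06 -3.68 2.30 roll -0.2 now chest [  35.7 -205.6] zg 244.3 yaw 1.43 q6 -1.8 F [-0.1  0.2  0.6] op 0.401
```

View pics/side6c.png

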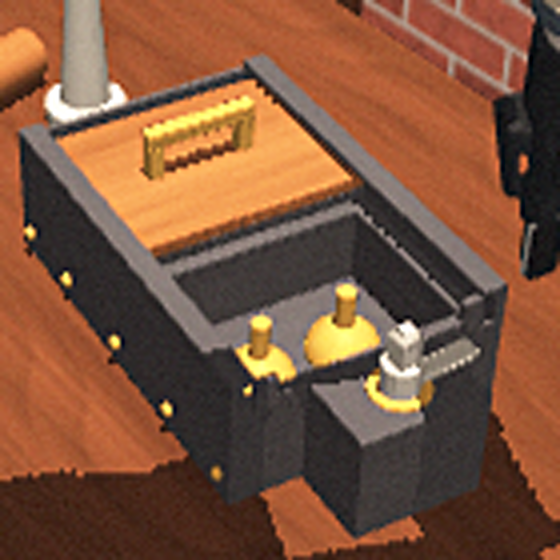

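View pics/top6.png

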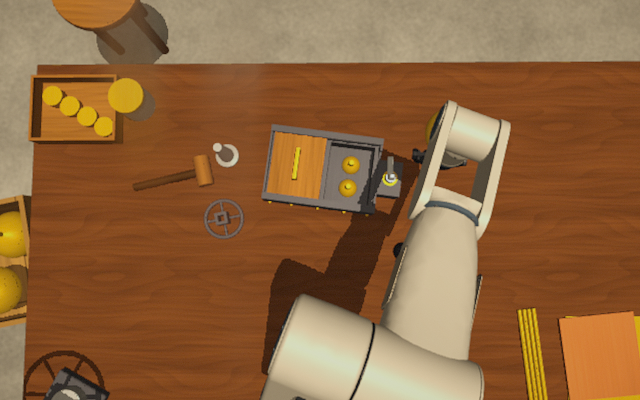

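```bash
cat > handle.py <<'E'
from rel import *
def handle(z):
    p,d=grab_frame("top"); P=cloud("top",d); h=cv2.cvtColor(p,cv2.COLOR_BGR2HSV)
    m=(h[...,0]>=20)&(h[...,0]<=32)&(h[...,1]>130)&(h[...,2]>70)&(P[...,2]>z-10)&(P[...,2]<z+15)&(P[...,0]>520)&(P[...,0]<720)&(P[...,1]>-110)&(P[...,1]<230)
    v,u=np.nonzero(m); H=np.array([ray("top",a,b,z)[:2] for a,b in zip(u,v)]); print("handle",cv2.minAreaRect(H.astype(np.float32)),"mean",H.mean(0).round(1),"chest",w2c(H.mean(0)).round(1),len(H))
    return H.mean(0)
if __name__=="__main__":
    a=handle(138); rel(*a,131,th+np.pi/2)
E
python3 handle.py
```

```text
handle ((615.7943115234375, 122.34113311767578), (11.099952697753906, 89.17848205566406), 81.99256134033203) mean [615.7 122.3] chest [  0.4 152.7] 132
t 18.35 row: 35.61 -3.53 11.26 roll -0.2 now chest [  35.7 -203.2] zg 244.2 yaw 1.43 q6 -1.8 F [ 0.   0.5 -0.9] op 0.4
```

```bash
python3 -m creep '60 35.7 -3.53 0 0;60 35.7 -3.53 0 0;60 35.7 -3.53 0 0;60 35.7 -3.53 0 0;60 35.7 -3.53 0 0;60 35.7 -3.53 0 0;60 35.7 -3.53 0 0;60 35.7 -3.53 0 0;60 35.7 -3.53 3 0;60 35.7 -3.53 6 0;60 35.7 -3.53 6 0;60 35.7 -3.53 6 0'
python3 - <<'E'
from rel import *
relc(0.3,154.2,131)
E
```

```text
clock: 19.55
eef_pos: [616.3, 123.5, 338.5]
tcp_rot: [-3.129, 0.003, 1.431]
contact_force: [0.2, 0.3, 1.0]
opening: 0.6
t 19.55 row: 0.04 0.02 5.25 roll -0.2 now chest [  0.7 153.9] zg 183.5 yaw 1.431 q6 -1.24 F [0.2 0.3 1. ] op 0.6
```

```bash
python3 -m creep '60 0 0 3 0;60 0 0 5.2 0;60 0 0 5.2 0;60 0 0 5.2 0;0 0 0 5.2 0;0 0 0 5.2 0;0 0 0 5.2 0;0 0 0 5.2 0;0 0 0 5.2 0;0 0 0 5.2 0;0 0 0 5 0;0 0 0 4.9 0;0 0 0 4.9 0;0 0 0 4.9 0' 50
python3 - <<'E'
from rel import *
relc(0,0,134.5)
E
```

```text
clock: 20.95
eef_pos: [615.4, 123.4, 289.2]
tcp_rot: [-3.128, 0.003, 1.431]
contact_force: [-0.5, 0.2, -3.6]
opening: 0.132
t 20.95 row: -15.37 0.05 0.03 roll -0.2 now chest [ -0.  153.7] zg 134.2 yaw 1.431 q6 -1.24 F [-0.5  0.2 -3.6] op 0.132
```

```bash
python3 -m creep '0 -1 0 0 0;0 -2 0 0 0;0 -3.2 0 0 0;0 -4.4 0 0 0;0 -5.6 0 0 0;0 -6.8 0 0 0;0 -8 0 0 0;0 -9.2 0 0 0;0 -10.4 0 0 0;0 -11.6 0 0 0;0 -12.8 0 0 0;0 -14 0 0 0;0 -15 0 0 0;0 -15.45 0 0 0;0 -15.45 0 0 0;0 -15.45 0 0 0'
python3 - <<'E'
from rel import *
relc(0,-1,121)
E
```

```text
clock: 22.55
eef_pos: [593.9, -29.6, 289.8]
tcp_rot: [-3.128, 0.003, 1.431]
contact_force: [0.7, -0.0, -3.2]
opening: 0.13
t 22.55 row: -0.01 0.07 1.38 roll -0.2 now chest [-0.5 -0.8] zg 134.8 yaw 1.431 q6 -1.48 F [ 0.7 -0.  -3.2] op 0.13
```

```bash
python3 -m creep '0 0 0 0.4 0;0 0 0 0.8 0;0 0 0 1.1 0;0 0 0 1.3 0;0 0 0 1.3 0;0 0 0 1.3 0'
python3 - <<'E'
from rel import *
relc(0,-1,121)
E
```

```text
clock: 23.15
eef_pos: [593.5, -29.6, 278.0]
tcp_rot: [-3.128, 0.004, 1.431]
contact_force: [-6.9, 0.3, 14.2]
opening: 0.128
t 23.15 row: -0.02 0.09 0.20 roll -0.2 now chest [-0.9 -0.8] zg 123.0 yaw 1.431 q6 -1.48 F [-6.9  0.3 14.2] op 0.128
```

```bash
python3 -m creep '60 0 0 1.1 0;60 0 0 1.1 0;60 0 0 1.1 0;60 0 0 1.1 0;60 0 0 -2 0;60 0 0 -7 0;60 0 0 -12 0;60 -10 0 -12 0;60 -20 0 -12 0;60 -30 0 -12 0;60 -30 0 -12 0;60 -30 0 -12 0'
python3 - <<'E'
from handle import *
handle(128)
p,d=grab_frame("top"); P=cloud("top",d)
pts=np.array([c2w(x,y) for x in range(-86,87,4) for y in list(range(-70,-20,4))+list(range(20,66,4)) if True])
A=[];
for q in pts:
    u,v=proj("top",[*q,88]); w=P[int(round(v)),int(round(u))]
    if 70<w[2]<105: A.append(w)
A=np.array(A); C=np.array([w2c(a) for a in A]); k=np.linalg.lstsq(np.c_[C,np.ones(len(C))],A[:,2],rcond=None)[0]; print("hatch top plane",k,len(A))
A=[]
for x in range(-80,81,4):
    for y in range(95,225,4):
        u,v=proj("top",[*c2w(x,y),88]); w=P[int(round(v)),int(round(u))]
        if 70<w[2]<105: A.append(w[2])
print("deck",np.median(A))
cv2.imwrite("pics/top7.png",p); crop(p,320,110,480,220,5,"top7c")
s,e=grab_frame("side"); cv2.imwrite("pics/side7.png",s); crop(s,290,120,430,260,4,"side7c")
E
```

```text
clock: 24.35
eef_pos: [559.8, -278.8, 399.3]
tcp_rot: [-3.129, 0.004, 1.431]
contact_force: [1.1, -0.1, -0.7]
opening: 0.602
handle ((592.617431640625, -31.595659255981445), (10.942109107971191, 86.7588119506836), 82.08207702636719) mean [592.6 -31.6] chest [-1.6 -2.9] 124
hatch top plane [-1.51139884e-04 -1.43952321e-03  8.76241221e+01] 1088
deck 87.5280722590325
```

View pics/side7c.png

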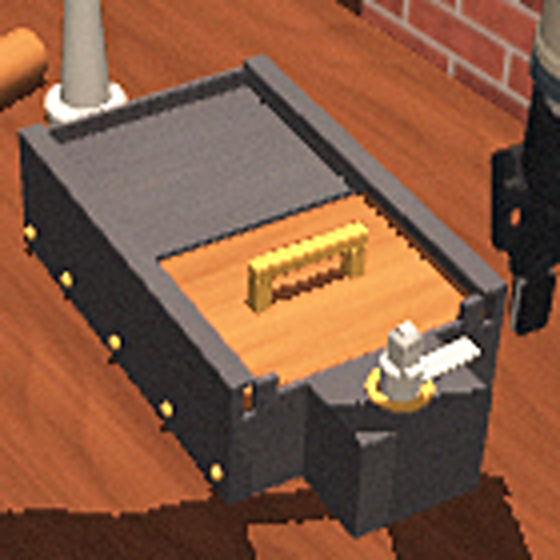

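View pics/top7.png

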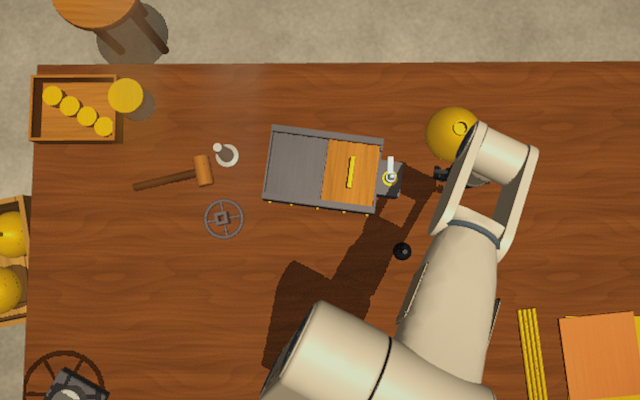

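```bash
cat > wheel.py <<'E'
from rel import *
p,d=grab_frame("top"); P=cloud("top",d); s,e=grab_frame("side"); Q=cloud("side",e)
crop(p,190,180,260,260,8,"wtop"); crop(s,230,135,300,190,8,"wside")
def reg(P): return (P[...,0]>360)&(P[...,0]<600)&(P[...,1]>230)&(P[...,1]<480)
for n,PP,dd in(("top",P,d),("side",Q,e)):
    m=reg(PP)&(PP[...,2]>38)&(PP[...,2]<60)&(dd>0)
    m=cv2.morphologyEx(m.astype(np.uint8),cv2.MORPH_CLOSE,np.ones((7,7)))
    k,l,st,c=cv2.connectedComponentsWithStats(m); i=1+np.argmax(st[1:,4])
    v,u=np.nonzero(l==i); W=np.array([ray(n,a,b,48)[:2] for a,b in zip(u,v)])
    r=cv2.minAreaRect(W.astype(np.float32)); print(n,"hub top",r,"px",c[i],len(W),"mean",W.mean(0).round(1))
m=reg(P)&(P[...,2]>6)&(P[...,2]<60)&(d>0); k,l,st,c=cv2.connectedComponentsWithStats(m.astype(np.uint8)); i=1+np.argmax(st[1:,4])
v,u=np.nonzero(l==i); W=np.array([ray("top",a,b,10)[:2] for a,b in zip(u,v)]); print("rim circle z10",cv2.minEnclosingCircle(W.astype(np.float32)))
g=cv2.cvtColor(p,cv2.COLOR_BGR2HSV)
wm=((g[...,1]<80)&(g[...,0]>=0));
E
python3 wheel.py
```

```text
top hub top ((467.16754150390625, 349.2245178222656), (36.08112335205078, 37.99793243408203), 11.160872459411621) px [220.52866242 217.30573248] 157 mean [467.1 349.4]
side hub top ((463.5259094238281, 346.49859619140625), (44.24263381958008, 46.16268539428711), 12.277238845825195) px [259.98181818 156.04545455] 110 mean [463.7 346.1]
rim circle z10 ((466.8368835449219, 351.69873046875), 64.1015625)
```

View pics/wtop.png

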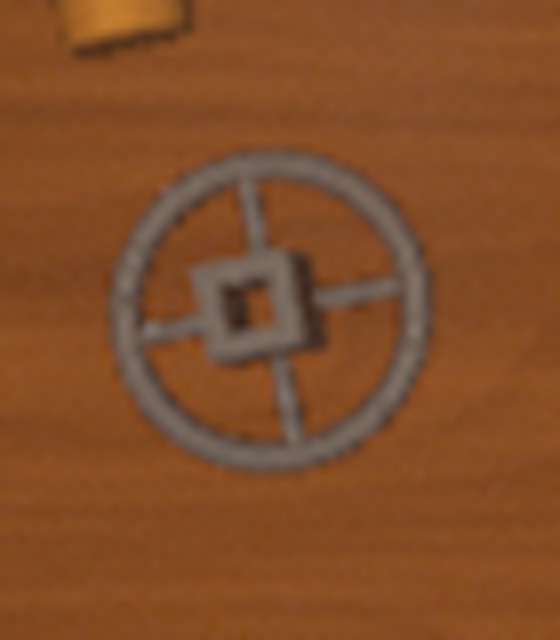

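View pics/wside.png

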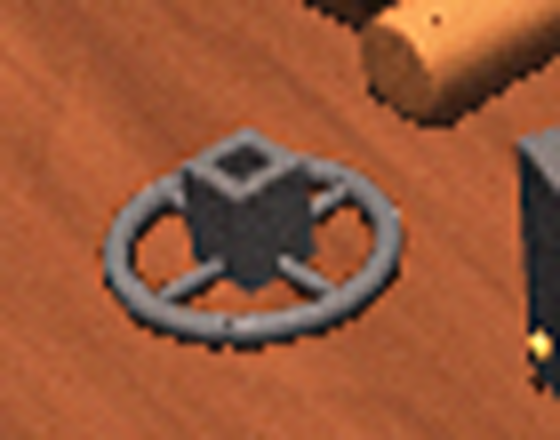

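```bash
cat > spin.py <<'E'
from rel import *
def spin(name=None):
    p,d=grab_frame("top"); P=cloud("top",d); s,e=grab_frame("side"); Q=cloud("side",e)
    if name: crop(p,350,130,430,230,7,name+"t"); crop(s,360,180,430,250,8,name+"s")
    for n,I,PP,dd in(("top",p,P,d),("side",s,Q,e)):
        h=cv2.cvtColor(I,cv2.COLOR_BGR2HSV); C=(PP[...,:2]-O); cx=C@X; cy=C@Y
        loc=(np.hypot(cx,cy+117)<75)&(dd>0)
        w=loc&(h[...,1]<60)&(h[...,2]>150)
        t=w&(PP[...,2]>90)&(PP[...,2]<100)&(np.hypot(cx,cy+117)>20)
        v,u=np.nonzero(t); W=np.array([ray(n,a,b,96)[:2] for a,b in zip(u,v)])
        if len(W)>10:
            r=cv2.minAreaRect(W.astype(np.float32)); c=W.mean(0)-c2w(0,-117); print(n,"tongue",r,len(W),"dir world",np.arctan2(c[1],c[0]).round(3),"mean chest",w2c(W.mean(0)).round(1))
        t=loc&(PP[...,2]>125)&(PP[...,2]<145); q=PP[t]; print(n,"shaft",q.mean(0).round(1),"chest",w2c(q.mean(0)).round(1),len(q))
        v,u=np.nonzero(loc&(PP[...,2]>131)&(PP[...,2]<145)); W=np.array([ray(n,a,b,136)[:2] for a,b in zip(u,v)]); print(n,"shaft top rect",cv2.minAreaRect(W.astype(np.float32)),len(W))
    print("spindle expected world",c2w(0,-117))
if __name__=="__main__": spin("sp")
E
python3 spin.py
```

```text
top tongue ((619.6316528320312, -146.75352478027344), (17.205825805664062, 40.69860076904297), 89.27470397949219) 76 dir world -0.033 mean chest [  39.2 -112.9]
top shaft [ 578.2 -143.8  135.6] chest [  -0.5 -116. ] 38
top shaft top rect ((578.3501586914062, -145.2587127685547), (13.914555549621582, 14.1302490234375), 89.25727844238281) 29
side tongue ((576.7064208984375, -133.93600463867188), (24.57840347290039, 129.66098022460938), 75.08796691894531) 71 dir world -0.011 mean chest [  39.7 -112. ]
side shaft [ 577.  -145.7  133.9] chest [  -1.4 -118.1] 59
side shaft top rect ((578.5661010742188, -145.1384735107422), (19.78567886352539, 20.517187118530273), 5.940235137939453) 39
spindle expected world [ 578.52109435 -144.80372977]
```

View pics/spt.png

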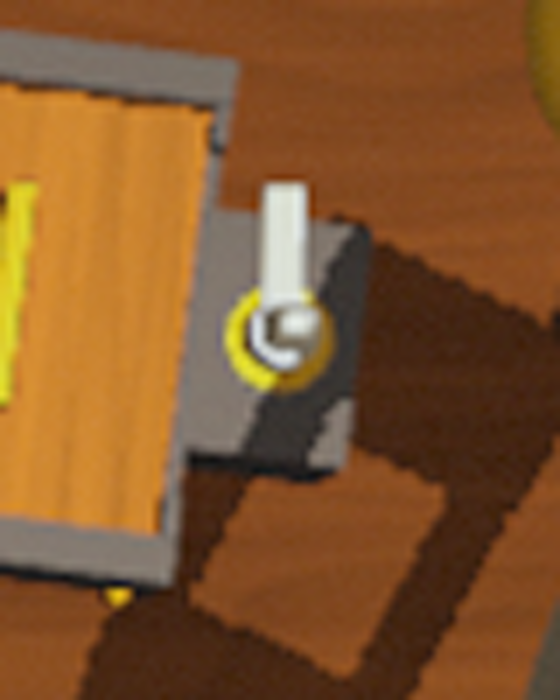

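View pics/sps.png

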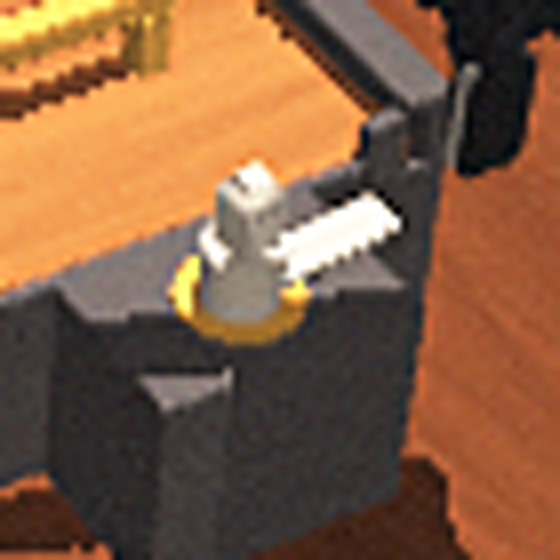

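Run:
```python
from rel import *
rel(467,350,130,0.183)
```

```text
t 24.7 row: 60.72 -17.78 11.45 roll 71.5 now chest [ 1.000e-01 -2.493e+02] zg 243.9 yaw 1.432 q6 -1.89 F [ 1.2  0.2 -0.9] op 0.599
```

```bash
python3 -m creep '80 60.7 -17.8 0 71.5;80 60.7 -17.8 0 71.5;80 60.7 -17.8 0 71.5;80 60.7 -17.8 0 71.5;80 60.7 -17.8 0 71.5;80 60.7 -17.8 0 71.5;80 60.7 -17.8 0 71.5;80 60.7 -17.8 0 71.5;80 60.7 -17.8 0 71.5;80 60.7 -17.8 0 71.5;80 60.7 -17.8 0 71.5;80 60.7 -17.8 0 71.5;80 60.7 -17.8 0 71.5;80 60.7 -17.8 0 71.5;80 60.7 -17.8 8 71.5;80 60.7 -17.8 11 71.5;80 60.7 -17.8 11 71.5;80 60.7 -17.8 11 71.5'
python3 - <<'E'
from rel import *
rel(467,350,36,0.183)
p,d=grab_frame("top"); cv2.imwrite("pics/top8.png",p)
s,e=grab_frame("side"); crop(s,200,90,340,220,5,"side8")
E
```

```text
clock: 26.5
eef_pos: [465.9, 349.8, 288.4]
tcp_rot: [3.141, 0.018, 0.185]
contact_force: [0.8, 0.4, 0.4]
opening: 0.801
t 26.5 row: 0.29 -0.00 9.74 roll 0.1 now chest [-179.1  357.6] zg 133.4 yaw 0.185 q6 0.45 F [0.8 0.4 0.4] op 0.801
```

View pics/side8.png

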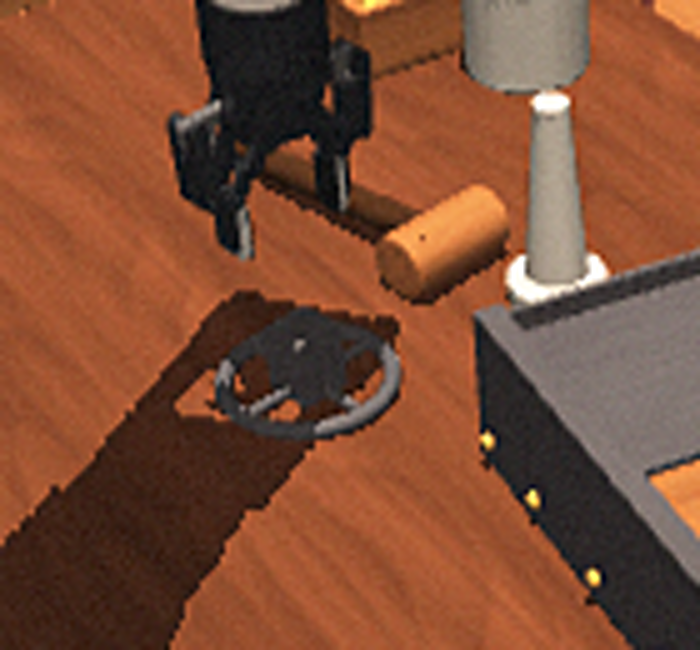

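View pics/top8.png

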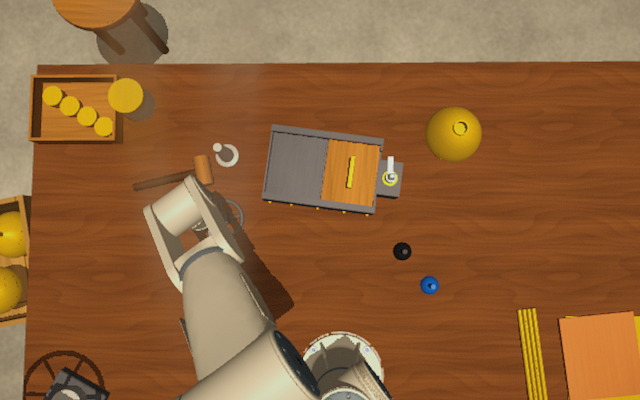

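```bash
python3 - <<'E'
t=open('rel.py').read()
t=t.replace("d=R.T@(np.array([x,y,zgrasp+155])-e)/10","g=e+155*R[:,2]; d=R.T@(np.array([x,y,zgrasp])-g)/10; print('tilt',R[:2,2].round(4),'grasp pt',g.round(1),'chest',w2c(g).round(1))")
open('rel.py','w').write(t)
E
python3 -m creep '80 0 0 0 0;80 0 0 0 0'
python3 - <<'E'
from rel import *
rel(467,350,36,0.183)
E
```

```text
clock: 26.8
eef_pos: [468.2, 350.9, 293.8]
tcp_rot: [-3.137, 0.009, 0.184]
contact_force: [-0.5, -0.2, -0.0]
opening: 0.798
tilt [-0.0092  0.0025] grasp pt [466.8 351.3 138.8] chest [-178.4  359.2]
t 26.8 row: 0.08 0.17 10.28 roll 0.1 now chest [-176.9  359. ] zg 138.8 yaw 0.184 q6 0.45 F [-0.5 -0.2 -0. ] op 0.798
```

```bash
python3 -m creep '80 0.1 0.15 3 0;80 0.1 0.15 6 0;80 0.1 0.15 8.5 0;80 0.1 0.15 10 0;80 0.1 0.15 10.2 0;80 0.1 0.15 10.2 0'
python3 - <<'E'
from rel import *
rel(467,350,36,0.183)
E
```

```text
clock: 27.4
eef_pos: [468.9, 350.1, 192.4]
tcp_rot: [-3.137, 0.008, 0.184]
contact_force: [0.5, 0.5, 1.4]
opening: 0.796
tilt [-0.0087  0.0029] grasp pt [467.6 350.5  37.5] chest [-177.5  358.5]
t 27.4 row: -0.07 0.04 0.15 roll 0.1 now chest [-176.1  358.3] zg 37.4 yaw 0.184 q6 0.44 F [0.5 0.5 1.4] op 0.796
```

```bash
python3 -m creep '50 0 0 0.1 0;30 0 0 0.1 0;0 0 0 0.1 0;0 0 0 0.1 0;0 0 0 0.1 0;0 0 0 0.1 0;0 0 0 0.1 0;0 0 0 0.1 0' 60
python3 - <<'E'
from rel import *
rel(467,350,36,0.183)
E
```

```text
clock: 28.2
eef_pos: [469.4, 350.4, 192.8]
tcp_rot: [-3.136, 0.006, 0.184]
contact_force: [-1.2, -0.2, 5.3]
opening: 0.409
tilt [-0.0071  0.0041] grasp pt [468.3 351.   37.8] chest [-177.   359.1]
t 28.2 row: -0.14 0.08 0.18 roll 0.1 now chest [-175.8  358.7] zg 37.8 yaw 0.184 q6 0.44 F [-1.2 -0.2  5.3] op 0.409
```

```bash
python3 -m creep '0 0 0 -2 0;0 0 0 -5 0;0 0 0 -9 0;0 0 0 -13 0;0 0 0 -17 0;0 0 0 -19 0;0 0 0 -19 0;0 0 0 -19 0'
python3 - <<'E'
from rel import *
rel(578.4,-145,228,-0.02)
s,e=grab_frame("side"); crop(s,200,60,340,200,5,"side9")
E
```

```text
clock: 29.0
eef_pos: [470.3, 349.4, 382.4]
tcp_rot: [-3.136, 0.006, 0.184]
contact_force: [0.3, -0.3, -3.9]
opening: 0.412
tilt [-0.0072  0.0041] grasp pt [469.2 350.  227.4] chest [-175.9  358.3]
t 29.0 row: 1.68 50.66 -0.34 roll 11.7 now chest [-174.7  357.8] zg 227.4 yaw 0.184 q6 0.45 F [ 0.3 -0.3 -3.9] op 0.412
```

View pics/side9.png

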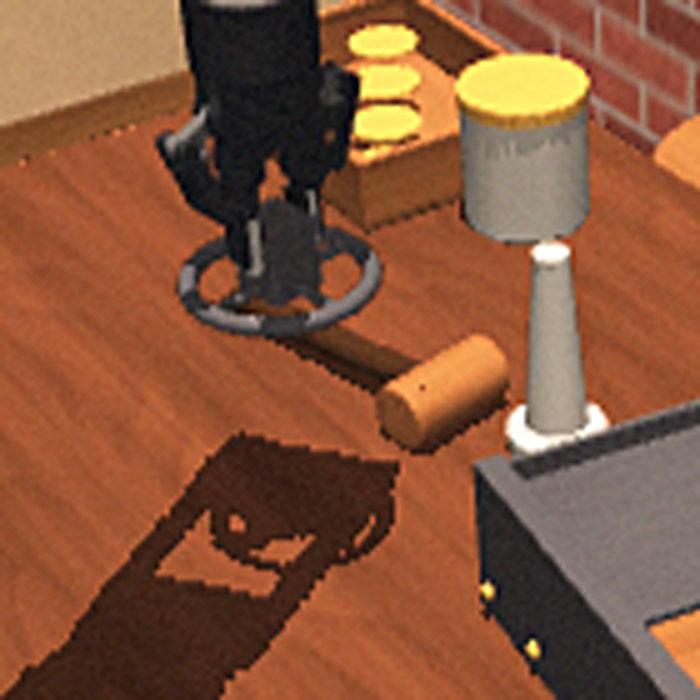

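```bash
python3 -m creep '0 0.1 3 0 2;0 0.2 6.5 0 4;0 0.3 10 0 6;0 0.5 13.5 0 8;0 0.6 17 0 10;0 0.8 20.5 0 11.7;0 0.9 24 0 11.7;0 1 27.5 0 11.7;0 1.1 31 0 11.7;0 1.2 34.5 0 11.7;0 1.3 38 0 11.7;0 1.4 41.5 0 11.7;0 1.6 45 0 11.7;0 1.7 48 0 11.7;0 1.7 50 0 11.7;0 1.7 50.6 0 11.7;0 1.7 50.6 0 11.7;0 1.7 50.6 0 11.7;0 1.7 50.6 0 11.7'
python3 - <<'E'
from rel import *
rel(578.4,-145,190,-0.02)
p,d=grab_frame("top"); P=cloud("top",d); s,e=grab_frame("side"); Q=cloud("side",e); crop(s,340,120,460,260,5,"side10"); crop(p,330,110,450,250,5,"top10")
for n,PP,dd in(("top",P,d),("side",Q,e)):
    C=PP[...,:2]-np.array([578,-145]); r=np.hypot(C[...,0],C[...,1])
    m=(r>50)&(r<75)&(PP[...,2]>165)&(PP[...,2]<225)&(dd>0); q=PP[m]
    print(n,len(q),np.median(q[:,2])); 
    A=np.c_[2*q[:,:2],np.ones(len(q))]; k=np.linalg.lstsq(A,(q[:,:2]**2).sum(1),rcond=None)[0]; print("circle c",k[:2],"r",np.sqrt(k[2]+k[:2]@k[:2]))
E
```

```text
clock: 30.95
eef_pos: [579.2, -144.1, 378.6]
tcp_rot: [-3.138, 0.01, -0.019]
contact_force: [-0.4, 0.9, -3.1]
opening: 0.411
tilt [-0.0096  0.0034] grasp pt [ 577.7 -143.6  223.6] chest [  -1.  -115.9]
t 30.95 row: 0.11 0.15 3.35 roll 0.0 now chest [   0.5 -116.2] zg 223.6 yaw -0.019 q6 -0.23 F [-0.4  0.9 -3.1] op 0.411
top 259 196.1786351387831
circle c [ 576.01345379 -143.48898611] r 56.290164330686025
side 424 196.02109777108663
circle c [ 575.54343485 -144.96765348] r 55.991269489598636
```

View pics/side10.png

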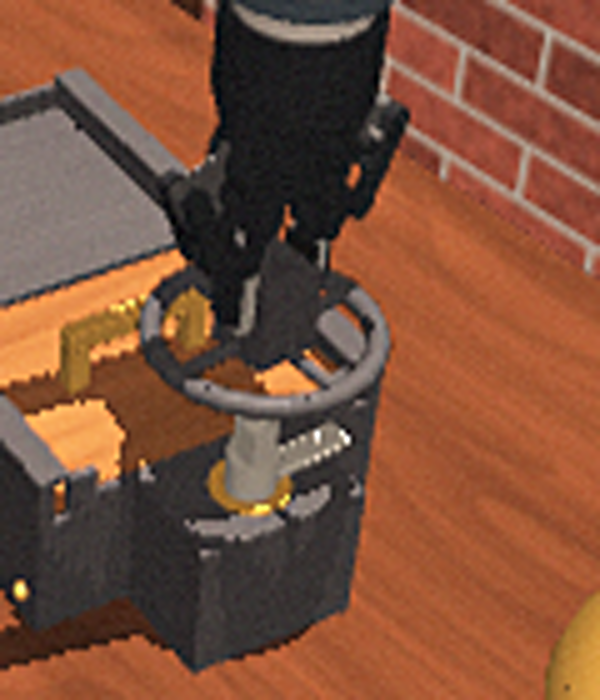

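View pics/top10.png

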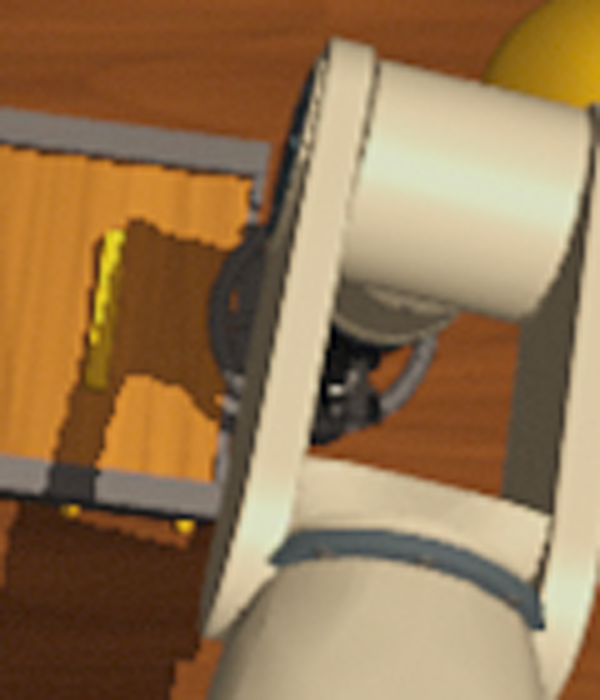

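```bash
python3 -m creep '0 0.1 0.1 1 0;0 0.1 0.1 2 0;0 0.1 0.1 3 0;0 0.1 0.1 4 0;0 0.1 0.1 4 0;0 0.1 0.1 4 0;0 0.1 0.1 4 0'
python3 - <<'E'
from rel import *
rel(578.9,-144.6,149.7,-0.02)
E
```

```text
clock: 31.75
eef_pos: [580.1, -145.2, 339.3]
tcp_rot: [-3.139, 0.008, -0.019]
contact_force: [-0.3, 1.2, -2.7]
opening: 0.413
tilt [-0.0083  0.003 ] grasp pt [ 578.9 -144.8  184.3] chest [   0.3 -116.9]
t 31.75 row: 0.03 -0.01 3.46 roll 0.0 now chest [   1.7 -117.2] zg 184.3 yaw -0.019 q6 -0.23 F [-0.3  1.2 -2.7] op 0.413
```

```bash
python3 -m creep '0 0 0 0.4 0;0 0 0 0.7 0;0 0 0 1.0 0;0 0 0 1.2 0;0 0 0 1.4 0;0 0 0 1.5 0'
python3 - <<'E'
from rel import *
rel(578.9,-144.6,149.7,-0.02); print(sense()["wrist_torque"])
E
```

```text
clock: 32.35
eef_pos: [580.0, -145.2, 324.0]
tcp_rot: [-3.139, 0.009, -0.019]
contact_force: [-0.4, 0.5, -2.4]
opening: 0.413
tilt [-0.0086  0.003 ] grasp pt [ 578.6 -144.7  169. ] chest [ 1.000e-01 -1.169e+02]
t 32.35 row: 0.04 -0.00 1.93 roll 0.0 now chest [   1.5 -117.2] zg 169.0 yaw -0.019 q6 -0.23 F [-0.4  0.5 -2.4] op 0.413
[0.02698554 0.04609463 0.01461705]
```

```bash
python3 -m creep '0 0 0 0.4 0;0 0 0 0.8 0;0 0 0 1.2 0;0 0 0 1.5 0;0 0 0 1.7 0;0 0 0 1.7 0'
python3 - <<'E'
from rel import *
rel(578.9,-144.6,149.7,-0.02); print(sense()["wrist_torque"])
s,e=grab_frame("side"); crop(s,340,120,460,260,5,"side11")
E
```

```text
clock: 32.95
eef_pos: [579.8, -145.1, 306.7]
tcp_rot: [-3.139, 0.009, -0.019]
contact_force: [0.1, -0.1, -3.3]
opening: 0.412
tilt [-0.0089  0.0031] grasp pt [ 578.4 -144.6  151.7] chest [  -0.2 -116.8]
t 32.95 row: 0.05 -0.00 0.20 roll 0.0 now chest [   1.3 -117.1] zg 151.7 yaw -0.019 q6 -0.23 F [ 0.1 -0.1 -3.3] op 0.412
[0.03208545 0.0032691  0.01953549]
```

View pics/side11.png

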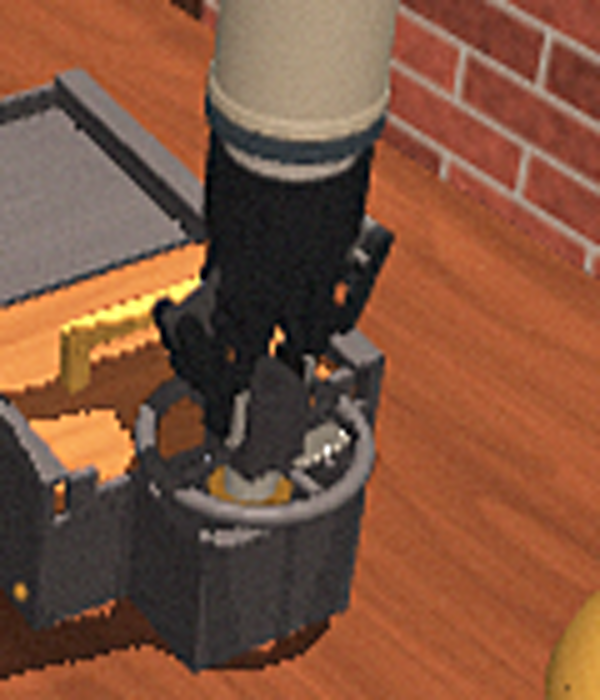

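Wheel is on the shaft, about 2 mm above the collar, no force. Pressing down the rest, gently.

```bash
python3 -m creep '0 0 0 0.15 0;0 0 0 0.3 0;0 0 0 0.35 0;0 0 0 0.35 0;0 0 0 0.35 0'
python3 - <<'E'
from rel import *
rel(578.9,-144.6,149.7,-0.02); print(sense()["wrist_torque"])
E
```

```text
clock: 33.5
eef_pos: [579.9, -145.1, 304.7]
tcp_rot: [-3.139, 0.008, -0.019]
contact_force: [-4.1, 1.3, 9.5]
opening: 0.41
tilt [-0.0081  0.0029] grasp pt [ 578.6 -144.7  149.7] chest [ 1.000e-01 -1.169e+02]
t 33.5 row: 0.03 -0.01 0.00 roll 0.0 now chest [   1.4 -117.1] zg 149.7 yaw -0.019 q6 -0.23 F [-4.1  1.3  9.5] op 0.41
[ 0.1978494   0.65791354 -0.03211642]
```

```bash
python3 -m creep '0 0 0 0 -4;0 0 0 0 -8;0 0 0 0 -13;0 0 0 0 -18;0 0 0 0 -23;0 0 0 0 -28;0 0 0 0 -33;0 0 0 0 -38;0 0 0 0 -43;0 0 0 0 -48;0 0 0 0 -53;0 0 0 0 -58;0 0 0 0 -63;0 0 0 0 -68;0 0 0 0 -72;0 0 0 0 -76;0 0 0 0 -78;0 0 0 0 -80;0 0 0 0 -80'
python3 - <<'E'
from rel import *
rel(578.9,-144.6,149.7,np.pi/2+th); print(sense()["wrist_torque"])
E
```

```text
clock: 35.4
eef_pos: [580.8, -144.6, 305.2]
tcp_rot: [-3.136, -0.003, 1.378]
contact_force: [3.9, 3.6, -3.0]
opening: 0.409
tilt [-0.005   0.0037] grasp pt [ 580.1 -144.1  150.2] chest [   1.4 -116.1]
t 35.4 row: -0.07 -0.11 0.05 roll -3.2 now chest [   2.3 -116.5] zg 150.2 yaw 1.378 q6 -1.63 F [ 3.9  3.6 -3. ] op 0.409
[ 0.73427291 -0.82151538 -0.05526483]
```

```bash
python3 -m creep '0 -0.05 -0.08 0.05 -2;0 -0.05 -0.08 0.1 -4;0 -0.05 -0.08 0.1 -6;0 -0.05 -0.08 0.1 -7;0 -0.05 -0.08 0.1 -7'
python3 - <<'E'
from rel import *
rel(578.9,-144.6,149.7,np.pi/2+th); print(sense()["wrist_torque"])
E
```

```text
clock: 35.9
eef_pos: [580.6, -144.7, 305.0]
tcp_rot: [-3.138, -0.004, 1.5]
contact_force: [2.1, 4.9, 3.6]
opening: 0.405
tilt [-0.0028  0.0041] grasp pt [ 580.2 -144.   150. ] chest [   1.5 -116. ]
t 35.9 row: -0.06 -0.12 0.03 roll 3.8 now chest [   2.  -116.6] zg 150.0 yaw 1.5 q6 -1.75 F [2.1 4.9 3.6] op 0.405
[ 0.96052859 -0.44346326 -0.07001745]
```

```bash
python3 -m creep '0 -0.05 -0.08 0.02 -3;0 -0.05 -0.08 0.05 -6;0 -0.05 -0.08 0.05 -8;0 -0.05 -0.08 0.05 -8;0 -0.05 -0.08 0.05 -8'
python3 - <<'E'
from rel import *
rel(578.9,-144.6,149.7,np.pi/2+th); print(sense()["wrist_torque"])
E
```

```text
clock: 36.4
eef_pos: [580.3, -144.7, 305.0]
tcp_rot: [-3.141, -0.005, 1.638]
contact_force: [2.6, 5.6, 2.3]
opening: 0.412
tilt [-0.001   0.0049] grasp pt [ 580.1 -144.   150. ] chest [   1.5 -115.9]
t 36.4 row: -0.06 -0.13 0.03 roll 11.7 now chest [   1.8 -116.7] zg 150.0 yaw 1.638 q6 -1.89 F [2.6 5.6 2.3] op 0.412
[ 0.99263894 -0.44597977 -0.22640403]
```

Run:
```python
from rel import *
s,e=grab_frame("side"); crop(s,340,120,460,260,5,"side12")
p,e=grab_frame("top"); crop(p,330,110,450,250,5,"top12")
```

```text
(no output)
```

View pics/side12.png

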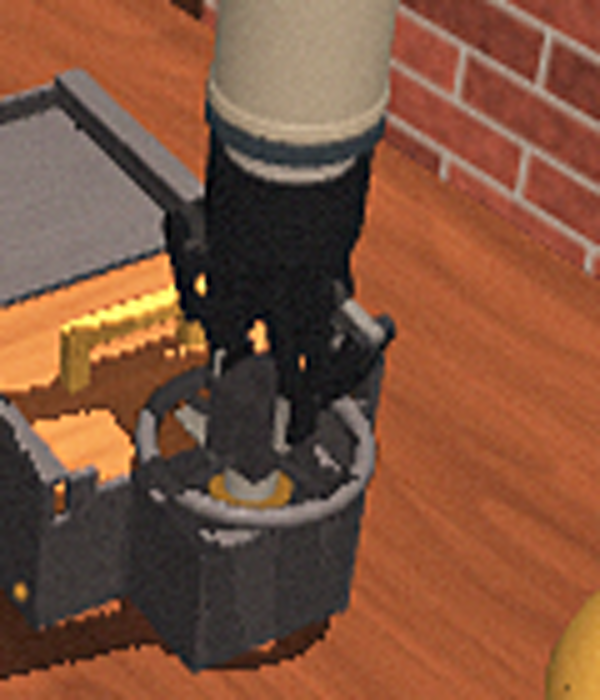

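View pics/top12.png

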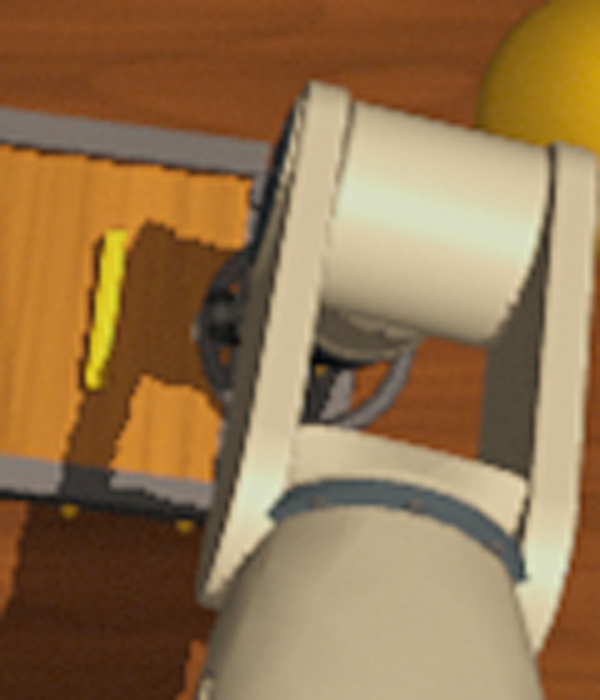

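```bash
python3 -m creep '0 -0.06 -0.1 0.05 -3;0 -0.06 -0.1 0.05 -4;0 -0.06 -0.1 0.05 -4;0 -0.06 -0.1 0.05 -4'
python3 - <<'E'
from rel import *
rel(578.9,-144.6,149.7,np.pi/2+th); print(sense()["wrist_torque"])
E
```

```text
clock: 36.9
eef_pos: [579.9, -144.9, 304.9]
tcp_rot: [3.14, -0.006, 1.705]
contact_force: [3.5, 6.7, 1.8]
opening: 0.415
tilt [0.001  0.0063] grasp pt [ 580.1 -143.9  149.9] chest [   1.4 -115.9]
t 36.9 row: -0.05 -0.13 0.02 roll 15.5 now chest [   1.4 -116.9] zg 149.9 yaw 1.705 q6 -1.96 F [3.5 6.7 1.8] op 0.415
[ 1.00094689 -0.5796678  -0.86489277]
```

```bash
python3 -m creep '0 0 0 0 2;0 0 0 0 3;0 0 0 0 3;25 0 0 0 3;65 0 0 0 3;65 0 0 0 3;65 0 0 0 3;65 0 0 0 3;65 0 0 -1 3;65 0 0 -3 3;65 0 0 -6 3;65 0 0 -10 3;65 0 0 -14 3;65 0 0 -14 3;65 -10 0 -14 3;65 -20 0 -14 3;65 -30 0 -14 3;65 -30 0 -14 3;65 -30 0 -14 3'
python3 - <<'E'
from rel import *
rel(578.9,-144.6,149.7,np.pi/2+th)
p,d=grab_frame("top"); cv2.imwrite("pics/top13.png",p); s,e=grab_frame("side"); Q=cloud("side",e);P=cloud("top",d); crop(s,340,150,460,260,6,"side13"); crop(p,320,110,440,220,6,"top13c")
for n,PP,dd in(("top",P,d),("side",Q,e)):
    C=PP[...,:2]-np.array([578,-145]); r=np.hypot(C[...,0],C[...,1])
    m=(r>50)&(r<72)&(PP[...,2]>114)&(PP[...,2]<130)&(dd>0); q=PP[m]
    print(n,len(q),np.median(q[:,2])); 
    A=np.c_[2*q[:,:2],np.ones(len(q))]; k=np.linalg.lstsq(A,(q[:,:2]**2).sum(1),rcond=None)[0]; print("circle c",k[:2],"r",np.sqrt(k[2]+k[:2]@k[:2]))
    m=(r<25)&(PP[...,2]>150)&(PP[...,2]<170)&(dd>0); print("hub top",np.median(PP[m][:,2]),PP[m].mean(0),m.sum())
    kk=np.linalg.lstsq(np.c_[q[:,:2]-[578,-145],np.ones(len(q))],q[:,2],rcond=None)[0]; print("rim plane",kk)
E
```

```text
clock: 38.8
eef_pos: [613.1, -395.5, 443.6]
tcp_rot: [3.14, -0.006, 1.653]
contact_force: [1.2, 0.7, 0.1]
opening: 0.646
tilt [0.0011 0.0062] grasp pt [ 613.2 -394.5  288.6] chest [  68.5 -359.7]
t 38.8 row: 25.11 -1.40 14.04 roll 12.5 now chest [  68.5 -360.6] zg 288.6 yaw 1.653 q6 -2.23 F [1.2 0.7 0.1] op 0.646
top 495 122.58149518166516
circle c [ 578.30866856 -144.23877036] r 56.17290873718474
hub top 159.50699585363853 [ 577.91340334 -144.63885229  159.44588593] 142
rim plane [5.15398410e-03 2.23177492e-03 1.22534333e+02]
side 443 122.2089393618955
circle c [ 577.42385421 -145.06602451] r 56.11692808172083
hub top 158.39346055627863 [ 577.06610538 -145.42616728  157.41895243] 183
rim plane [1.28145658e-02 1.55430737e-02 1.22038197e+02]
```

View pics/side13.png

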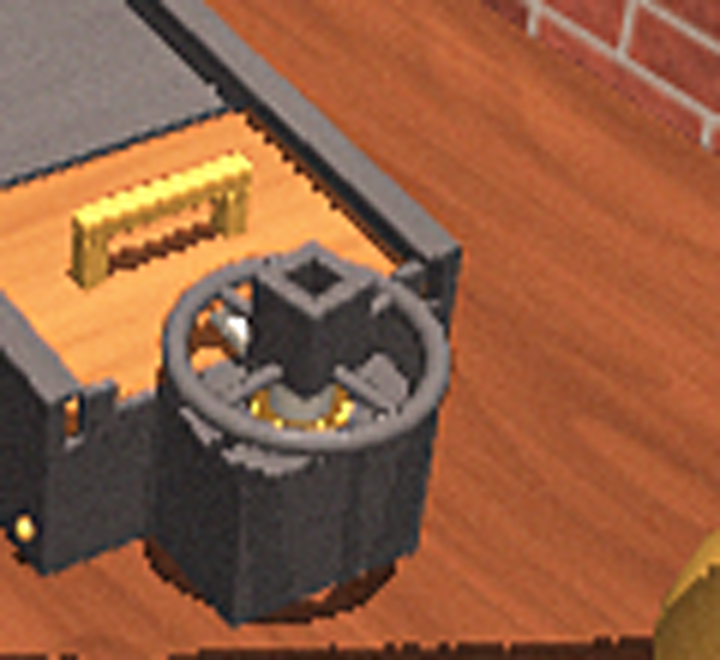

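View pics/top13c.png

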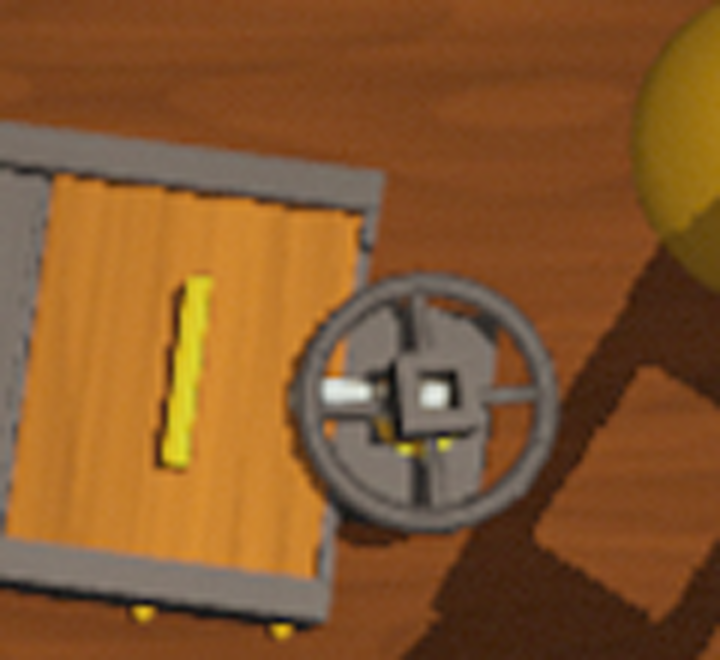

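Run:
```python
from handle import *
handle(128)
p,d=grab_frame("top"); cv2.imwrite("pics/top14.png",p)
s=sense(); print(s["contact_force"],s["clock"],abs(s["qvel"]).max())
```

```text
handle ((592.617431640625, -31.595659255981445), (10.942109107971191, 86.7588119506836), 82.08207702636719) mean [592.6 -31.6] chest [-1.6 -2.9] 124
[ 0.11339412 -0.13952886 -0.72357828] 39.0 0.03624381221844014
```

View pics/top14.png

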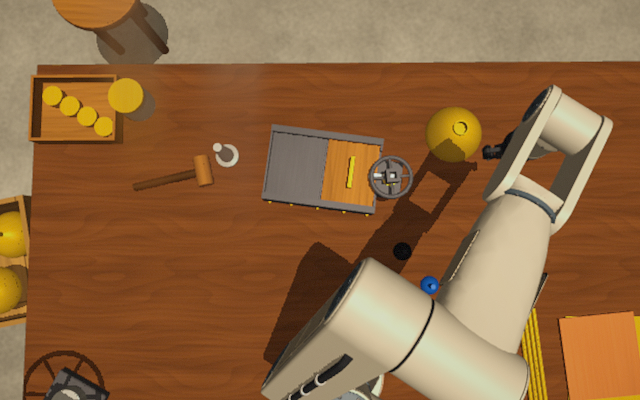

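Wheel at (390,177) with the tongue over the hatch. The hatch is shut, no brass canopy is left on the bench, and the mallet (205,170), mandrel (227,155) and shade (454,134) haven't moved. Handing in.

```bash
python3 -c "
from rig import *
print(sign_off())"
```

```text
the job is handed in; nothing more can be done
None
```

I handed the job in at about 39 s with every step carried out; the rig gives no verdict, so this rests on my own checks. I slid the hatch onto the deck and stood both brass canopies on the bench upright in the pit. I then shut the hatch, fitted the wheel on the shaft and turned the lock counter-clockwise until it hit its stop.

**Last checks:**
- **Canopies:** both stood upright in the pit just before the hatch was shut. I could not see them after that.
- **Hatch:** its top is flush with the deck to about 0.1 mm. The camera puts its handle at chest y of about -2.9 mm, a reading that seems to run 1–2 mm low. That is inside the 6 mm limit.
- **Wheel:** it is down on the collar and level. The hub top reads 159.5 mm against 160, and the centre is within about 1.5 mm of the spindle axis.
- **Lock:** the torque on the wheel jumped to 0.86 N m at the stop. The pictures show the tongue over the hatch; I did not compute the spindle angle.
- **Bystanders:** by eye, the mallet, mandrel and shade are where they started. The arm is clear of everything.

**Disagreement:** the camera and arm readings differed by about 1–2 mm throughout. While lowering the hatch I saw 14 N upward and 7 N sideways before letting go, and it settled flush once released.

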